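Open the roll-top bench cabinet and hook out the heat sink from under its shelf

ROBOT

A 6-joint arm with a two-finger parallel gripper is mounted at the origin on the work surface. World frame = base frame: x ahead of the robot, y to its left, z up, the work surface at z = 0. Lengths are in m, angles in rad, forces in N, time in s.
With the tool pointing down it reaches from about 0.4 to 0.825 m from the base axis. Payload 7 kg.
Tool frame: the origin (TCP) lies on the centre line of the jaws, within the pads' length; the fingertips stand 22 mm ahead of it and the grasp point (between the pads) lies 3 mm ahead of it; z points along the fingers, y is the line along which they close (so a half turn about z gives the same grasp; the last joint's range is limited). The gripper opens to 88 mm and grips with 3 to 60 N. Pads are 19 mm wide; open, the fingers measure 130 mm over their backs; the gripper's body (78 mm by 193 mm) begins 47 mm behind the grasp point.
Start: joints at [1.428, 0.359, 0.012, 0, -1.224, -0.288], TCP at [0.282, 0.613, 0.219] pointing down, gripper open.
Joint ranges: [-3.07, 3.07], [-1.43, 2.12], [-1.02, 1.25], [-3.03, 1.67], [-3.05, -0], [-3.03, 3.03]. Speed limits (rad/s): [2.39, 2.39, 3.01, 3.14, 3.14, 3.14].

INTERFACE

Orientations are given as [roll, pitch, yaw] about the fixed x, y, z axes, in that order (R = Rz(yaw) Ry(pitch) Rx(roll)).
In Python, from station import monitor, viewer, order gives the robot as it stands. The module is installed in compiled form; this text tells all that it offers.
- The arm moves only by the tool servo_tool, never from a script. Its argument "targets" is a list of rows, each an object with "angular": the turn, a rotation vector about the tool's x, y, z in degrees, a list of three; "xyz": the shift along the tool's x, y, z in cm, a list of three; "claw": the finger opening in cm, from 0 to 8.76. A call has 1 to 20 rows; each row shifts and turns the commanded pose from where the row before left it, along the tool's axes as they then stand; what a row does not reach is not made up. A row lasts 1/10 s, in which the tool goes at most 50 mm and 8.59 degrees, less where a joint would pass 70% of its speed; a pose out of reach is approached as far as the arm can. A call is refused whole if a number of a shift passes 5 or a number of a turn 8.59, either way. A call with a gripper value outside its range is refused whole. The fingers move at their own pace and stop on an object; "force" is the grip in N (left out, the last holds). Time passes only in rows, so rows that do not move let the fingers close. It gives the time, the measured TCP pose, the force, the opening and the grip force at its end, in the units of the state.
- monitor.get_state(): the state, without advancing time (a new reading comes with each control period).
- viewer.grab_frame(name): name is "side" or "top"; returns a dict with "color" (384x512x3 uint8, blue, green, red), "fovy" (degrees; the focal length in pixels is half the picture's height over the tangent of half this angle, whatever the lens; pixels are square), "cx", "cy" (the principal point, pixels), "k1" (the pictures are not rectified: a ray, as slopes to the right and down, at radius r is drawn at 1 + k1 r^2 times it, then the intrinsics apply), "R" (3x3) and "t" (3): a world point X has camera coordinates R X + t. Camera axes: x right, y down, z forward; pixel columns grow to the right and rows downward; lengths in m; the calibration is good to about 2 mm. A picture is of the moment at which its call begins. There is no depth.
- order.job_done(): hands the job in; it is judged then, once.
The state is a dict: "t": time; "q": joint angles; "qd": joint speeds; "joint_efforts": joint torques, N m; "eef_pos": TCP position; "ee_rot": TCP orientation; "force": force on the tool from outside, world axes, zero at the start; "moment": the same for the moment, N m; "width": finger opening in m; "gripper_force": force on a finger pad.
Only numpy, scipy, OpenCV 4.12 (cv2) and the standard library are available. Lean on these libraries where they do the work, as an engineer would, in place of code of your own. Each camera call takes 0.05 s, during which the arm holds its last target. There are 200 camera calls.

TASK

Raise the slatted roll-top shutter of the bench cabinet all the way until it stays open by itself. Then use the flat hook tool, not the gripper's fingers, to drag the heat sink that has slipped under the cabinet's low shelf well clear of the shelf into the open front of the cabinet, and lay the tool back flat on the bench top, outside the cabinet. Do not shift or knock over the multimeter, the spray can or the jar.

Things in the scene. Friction and masses are not known exactly. Their poses are not given: they have to be found in the camera images.
- cabinet: Blue bench cabinet with a white slatted shutter, fixed: 380 deep (x) x 380 wide (y) x 223 high, half-round cheeks. Origin: centre of its underside, on the bench; +x points inwards from its mouth (away from the robot), +y left, z up. Floor panel 8 thick, x -186 to +186, no sill. Inner walls at y -180 and +180. With the shutter up it is open from above from x = -186 to -50; the rear hood begins at x = +10.
- shelf_edge (a point): Middle of the lower front edge of the fixed low shelf inside the cabinet: at x = -50, y = 0, z = 58 of the cabinet, so 50 clear over the cabinet floor. The shelf is 6 thick, runs wall to wall and back to x = +145. Blue boxes stand on it from x = 0 to +105, up to z = 119. Axes as the cabinet's.
- track_centre (a point): Centre of the circular side tracks in which the curtain of slats runs, half-way across the cabinet, at x = 0, z = 35 of the cabinet; the tracks have radius 170 about the y line through this point. Axes as the cabinet's.
- shutter (a joint): Angle the white slatted shutter has travelled in its tracks: 0 shut (bottom rail's lower edge 14 over the bench), 1.43 at the open stop (that edge then at x = -44, z = 199 of the cabinet). Lifting takes about 7 N at the tab when shut, less higher up. Let go below about 0.95 it rolls shut by its weight; beyond about 1.25 it rolls on to the stop and stays there.
- pull_tab (a point): Grip centre of the red pull tab, mid-width on the aluminium bottom rail (46 high, 352 wide). The tab sticks out 34 radially, 24 wide (cabinet y), 14 thick; this point is 19 outside the rail's face, 195 from track_centre, 5 degrees above level when shut, 87 degrees when open: it travels that circle, up and then back. Axes turn with the shutter.
- hook_grip (a point): Centre of the orange handle of the loose flat hook tool, lying on the bench left or right of the cabinet. Handle 90 long (x) x 22 wide (y) x 30 high; this point is 15 over the flat underside. Tool +x runs along the blade, +y left, z up. Mass about 130 g, balance point about 40 ahead of this point.
- hook_corner (a point): Inner corner of the tool's hook, mid-thickness: 160 ahead of hook_grip (tool x), 9 to its left (+y), 2.5 above the underside. The blade is a flat yellow steel strip 18 wide, 5 thick, reaching 172 ahead of hook_grip, level with the underside. At its end the hook, also 5 thick and 12 deep (x 160 to 172), runs 46 to the left (+y) from this point.
- heatsink_centre (a point): Centre of a loose finned aluminium heat sink, 36 deep (its x) x 64 long (its y) x 24 high, about 90 g, lying flat on the cabinet floor, at the start wholly under the low shelf, long side within 0.3 rad of the cabinet's y, in the left half (0 to 125 left of the middle), so that there is room for the tool on its right. This point is 12 above its underside.
- meter_centre (a point): Centre of a red multimeter lying on the bench on the other side of the cabinet from the hook tool, 180 (x) x 86 (y) x 47 high with its dial; this point is 18 above the bench.
- can_centre (a point): Centre of a yellow spray can with a red cap standing on the bench near a front corner of the cabinet, 52 diameter, 145 high; this point is 72 above the bench.
- jar_centre (a point): Centre of a white jar with a green cap standing near the other front corner of the cabinet, 50 diameter, 60 high; this point is 30 above the bench.
Mind the look-alikes: they are no part of the job. What is meant by the part that bears hook_grip is not green, and is the larger of those in its own colour.

How it is judged:
By the outcome, as a careful person would: the job done as asked, in the order asked, and still so for the second after the job is handed in, with the robot touching nothing.
It also fails if it takes over 72 s, if anything falls off the work surface, if the arm or the gripper's body presses on something with over 40 N, if the wrist force passes 120 N, or if a joint passes its speed limit or range.

## Working session

There is one attempt and no reset: what is moved stays moved. The work goes in short steps, Python scripts to look and compute and a tool call to move; the robot and the scene stay as the last step left them, time stands still between calls to the robot, and variables do not carry over. Pictures are saved under pics/ and viewed, at most 10 in all, crops included, and the job is handed in when it is done.

Besides the shell and the picture viewer there is one more tool, called after "Emit:" as name([rows], argument=value, ...), one row to a line, values as JSON. servo_tool: Moves the arm, as the interface text tells. Its arguments: {"type":"object","properties":{"targets":{"type":"array"},"force":{"type":"number"}},"required":["targets"]}

```bash
mkdir -p pics; ls; python3 - <<'E'
from station import monitor, viewer
import cv2,numpy as np,pickle
s=monitor.get_state(); print(s)
d={}
for n in("side","top"):
    f=viewer.grab_frame(n); d[n]=f; cv2.imwrite(f"pics/{n}0.png",f["color"])
    print(n,f["fovy"],f["cx"],f["cy"],f["k1"],f["R"],f["t"], -np.array(f["R"]).T@np.array(f["t"]))
pickle.dump(d,open("f0.pkl","wb"))
E
```

```text
pics
{'t': 0.0, 'q': array([ 1.42813205e+00,  3.59383331e-01,  1.10341187e-02, -3.43949375e-04,
       -1.22406098e+00, -2.88051655e-01]), 'qd': array([-1.38511719e-03, -1.94158540e-03,  5.91869235e-04,  4.57330081e-05,
       -5.12013657e-04,  6.65041314e-04]), 'joint_efforts': array([ 1.28298463e-03, -5.82720029e+01,  2.93057102e+01,  6.99721277e+00,
        6.89860142e-03, -1.52816228e-04]), 'eef_pos': array([0.28167481, 0.61286797, 0.21761533]), 'ee_rot': array([ 3.13995342e+00, -1.48509191e-04, -4.30832956e-01]), 'force': array([-0.21838205, -0.3256398 ,  0.97381248]), 'moment': array([-0.00199559, -0.01168773,  0.04027353]), 'gripper_force': 0.0, 'width': 0.08761935384565221}
side 43.49396090037541 252.8726390686222 193.30939839985223 -0.14889590498064187 [[ 0.91891057 -0.3944144   0.00637634]
 [-0.37244785 -0.87283089 -0.31535509]
 [ 0.12994605  0.28740827 -0.94895232]] [-0.41240136  0.22230292  1.23351049] [ 0.30146639 -0.32314529  1.24327661]
top 47.874689870626455 256.34512510832883 193.46129561169113 -0.013320993250931864 [[ 0.00394851 -0.99957314  0.02894746]
 [-0.99915902 -0.00512501 -0.04068161]
 [ 0.0408126  -0.02876248 -0.99875275]] [0.02790031 0.44799516 1.15255418] [0.4004695  0.06333469 1.16853418]
```

View pics/side0.png

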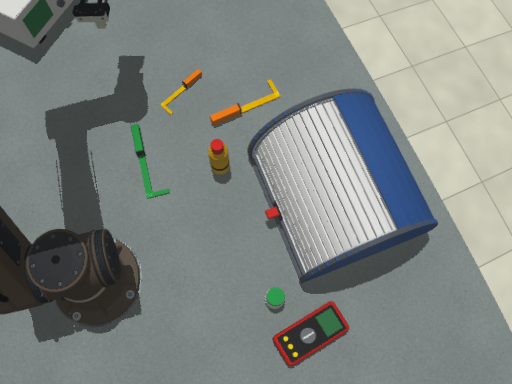

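View pics/top0.png

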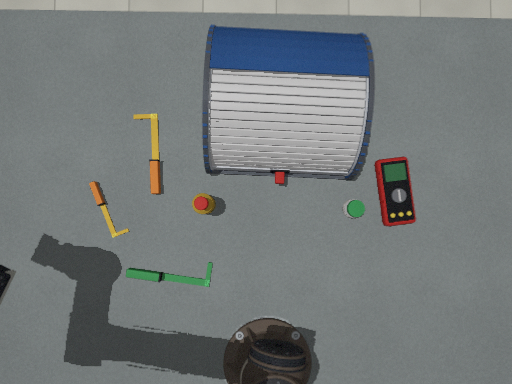

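Side view: shutter closed, red tab at (272,213), can at (218,155), jar at (276,298), meter at (311,333), true tool (larger orange/yellow) at handle (225,115), hook end (275,90). Top view: tab (280,177), handle (155,177), hook (155,117)→(135,117), can (203,203), jar (355,208), hood edge (210,66)–(367,77).

```bash
cat > h.py <<'E'
import cv2,numpy as np
def K(f):
    F=f["color"].shape[0]/2/np.tan(np.radians(f["fovy"]/2)); return np.array([[F,0,f["cx"]],[0,F,f["cy"]],[0,0,1.]])
def ray(f,p):
    u=cv2.undistortPoints(np.array(p,float).reshape(-1,1,2),K(f),np.array([f["k1"],0,0,0.]))[:,0]
    R=np.array(f["R"]); return -R.T@f["t"], np.c_[u,np.ones(len(u))]@R
def plane(f,p,z):
    c,d=ray(f,p); return c+d*((z-c[2])/d[:,2])[:,None]
def proj(f,X):
    return cv2.projectPoints(np.array(X,float).reshape(-1,1,3),cv2.Rodrigues(np.array(f["R"]))[0],np.array(f["t"],float),K(f),np.array([f["k1"],0,0,0.]))[0][:,0]
def tri(fa,pa,fb,pb):
    ca,da=ray(fa,pa);cb,db=ray(fb,pb);o=[]
    for a,b in zip(da,db):
        s=np.linalg.lstsq(np.c_[a,-b],cb-ca,rcond=None)[0]; o.append(((ca+a*s[0]+cb+b*s[1])/2,np.linalg.norm(ca+a*s[0]-cb-b*s[1])))
    return o
def mask(f,h0,h1,s0=120,v0=60,s1=255,v1=255):
    h=cv2.cvtColor(f["color"],cv2.COLOR_BGR2HSV); m=cv2.inRange(h,(max(h0,0),s0,v0),(h1,s1,v1))
    if h0<0: m|=cv2.inRange(h,(180+h0,s0,v0),(180,s1,v1))
    return m
def blobs(m,amin=20):
    n,l,st,c=cv2.connectedComponentsWithStats(m); return sorted([(int(st[i,4]),c[i].round(1).tolist(),st[i,:4].tolist(),i) for i in range(1,n) if st[i,4]>=amin],reverse=True),l
E
python3 - <<'E'
import pickle; from h import *
d=pickle.load(open("f0.pkl","rb"))
for n in d:
    f=d[n]; print(n)
    for nm,a in dict(red=(-6,5),orange=(6,15),yellow=(18,32),blue=(100,125),green=(50,85)).items():
        print(nm,[b[:3] for b in blobs(mask(f,*a))[0]][:6])
E
python3 - <<'E'
import cv2
a=cv2.imread('pics/top0.png')[10:220,120:400]; cv2.imwrite('pics/c1.png',cv2.resize(a,(784,588),interpolation=cv2.INTER_CUBIC))
E
```

```text
side
red [(692, [308.4, 334.3], [273, 302, 76, 64]), (153, [216.8, 146.0], [211, 139, 13, 15]), (116, [272.1, 212.3], [265, 206, 15, 13])]
orange [(338, [225.1, 114.3], [210, 104, 31, 22]), (160, [192.4, 77.7], [183, 69, 19, 19])]
yellow [(366, [219.0, 160.5], [208, 144, 21, 30]), (323, [261.6, 98.8], [240, 80, 40, 33]), (167, [172.1, 98.6], [161, 85, 25, 30]), (28, [294.7, 354.0], [292, 352, 6, 5]), (28, [289.9, 346.2], [287, 344, 6, 6]), (26, [285.3, 338.2], [283, 336, 6, 6])]
blue [(5093, [383.7, 159.5], [333, 89, 105, 140]), (298, [408.2, 235.5], [384, 225, 50, 24]), (40, [316.4, 274.8], [306, 270, 22, 11])]
green [(403, [37.4, 16.5], [23, 0, 30, 37]), (381, [328.6, 321.9], [316, 309, 26, 27]), (340, [148.6, 179.7], [139, 155, 30, 43]), (251, [275.3, 296.3], [267, 288, 18, 18]), (215, [136.7, 137.4], [131, 124, 13, 28])]
top
red [(704, [390.1, 191.9], [375, 157, 41, 69]), (142, [200.8, 203.0], [194, 197, 14, 13]), (112, [279.3, 177.3], [275, 172, 10, 12])]
orange [(327, [154.8, 177.0], [150, 161, 11, 33]), (182, [96.6, 192.5], [89, 181, 16, 24])]
yellow [(397, [152.0, 132.2], [134, 114, 25, 46]), (225, [111.0, 222.3], [100, 204, 29, 33]), (207, [204.8, 203.8], [192, 193, 23, 21]), (26, [400.5, 214.0], [398, 212, 6, 5]), (25, [408.6, 212.9], [406, 211, 6, 5]), (25, [392.4, 215.0], [390, 213, 6, 5])]
blue [(6464, [288.8, 51.1], [207, 25, 166, 51])]
green [(372, [189.4, 277.8], [162, 262, 50, 24]), (294, [142.4, 274.0], [126, 268, 33, 13]), (231, [355.4, 208.1], [347, 200, 18, 17]), (28, [398.0, 171.4], [394, 166, 8, 11])]
```

View pics/c1.png

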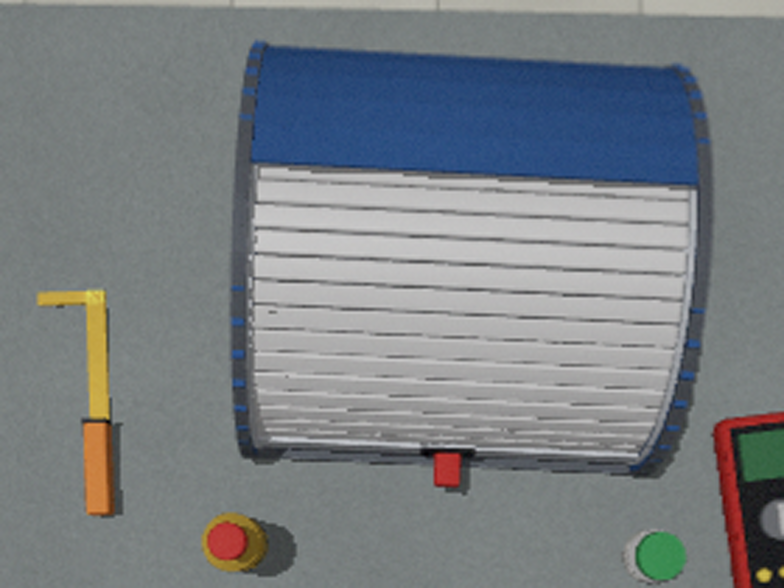

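The crop (2.8×, offset 120,10) shows the hood edge from (252,163) to (697,186), the tab at (447,468), and the tool with its handle at (98,467) and hook corner near (95,297), pointing left.

```bash
python3 - <<'E'
import pickle; from h import *
d=pickle.load(open("f0.pkl","rb")); T,S=d["top"],d["side"]
np.set_printoptions(precision=4,suppress=True)
print("tab",tri(T,[[279.3,177.3]],S,[[272.1,212.3]]))
# hood front edge: lowest blue pixel per column
m=mask(T,100,125); 
P=np.array([[c,np.nonzero(m[:95,c])[0].max()+.5] for c in range(222,360)])
vx,vy,x0,y0=cv2.fitLine(P.astype(np.float32),cv2.DIST_HUBER,0,.01,.01).ravel(); L=lambda c:[c,y0+vy/vx*(c-x0)]
for z in(.215,.223):
    E=plane(T,[L(210),L(368.9)],z); v=E[0]-E[1]; print(z,E,np.linalg.norm(v[:2]),"yaw",np.arctan2(-v[0],v[1]))
# handle, hook
for f,po,py in((T,[154.8,177],None),):
    print("handle top",plane(T,[po],.03),tri(T,[[154.8,177]],S,[[225.1,114.3]]))
for f in(T,S):
    B,l=blobs(mask(f,6,15)); i=B[0][3]; r=cv2.minAreaRect(np.argwhere(l==i)[:,::-1].astype(np.float32)); b=cv2.boxPoints(r); q=plane(f,b,.03); print("handle box",q[:,:2].ravel(),q.mean(0))
    B,l=blobs(mask(f,18,32)); i=[b for b in B if 280<b[0]<420 and abs(b[1][1]-(132 if f is T else 98.8))<2][0][3]
    pts=np.argwhere(l==i)[:,::-1].astype(np.float32); q=plane(f,pts,.005)[:,:2]
    r=cv2.minAreaRect((q*1000).astype(np.float32)); print("blade box mm",cv2.boxPoints(r).ravel(),r[2])
for n,p,s,z in(("can",[200.8,203.],[216.8,146],.145),("jar",[355.4,208.1],[275.3,296.3],.06),("meter",[390.1,191.9],[308.4,334.3],.03)):
    print(n,plane(T,[p],z),plane(S,[s],z))
E
```

```text
tab [(array([ 0.4893, -0.0285,  0.0502]), np.float64(0.001661376502070398))]
0.215 [[ 0.7201  0.1404  0.215 ]
 [ 0.7064 -0.2168  0.215 ]] 0.3574721975134069 yaw -0.03837123765471463
0.223 [[ 0.7174  0.1397  0.223 ]
 [ 0.7038 -0.2145  0.223 ]] 0.35447306267917095 yaw -0.038371237654714924
handle top [[0.4889 0.2973 0.03  ]] [(array([0.4909, 0.3013, 0.0098]), np.float64(0.0009016968933097878))]
handle box [0.5309 0.3104 0.5311 0.2842 0.4469 0.2831 0.4468 0.3092] [0.4889 0.2967 0.03  ]
blade box mm [536.2697 354.6732 539.4118 292.7242 663.4935 299.0177 660.3514 360.9667] 2.9035658836364746
handle box [0.444  0.3059 0.5351 0.3109 0.5341 0.2765 0.4438 0.2719] [0.4892 0.2913 0.03  ]
blade box mm [533.8366 355.3454 537.2059 288.9898 663.0551 295.3799 659.6859 361.7354] 2.906735420227051
can [[0.4191 0.1649 0.145 ]] [[0.4182 0.1588 0.145 ]]
jar [[ 0.4093 -0.2246  0.06  ]] [[ 0.4095 -0.2291  0.06  ]]
meter [[ 0.453  -0.3258  0.03  ]] [[ 0.4491 -0.3446  0.03  ]]
```

```bash
python3 - <<'E'
import pickle; from h import *
d=pickle.load(open("f0.pkl","rb")); T,S=d["top"],d["side"]
np.set_printoptions(precision=4,suppress=True)
print("corners",plane(T,[[207.5,172.5],[350,178]],0.0),plane(T,[[207.5,172.5],[350,178]],0.035))
B,l=blobs(mask(T,100,125)); m=(l==B[0][3])
P=[[c,np.nonzero(m[:,c])[0].min()] for c in(215,285,360)]; print("back edge px",P)
yaw=-.038
def W(o,p): c,s=np.cos(yaw),np.sin(yaw); p=np.array(p,float); return np.c_[o[0]+c*p[:,0]-s*p[:,1],o[1]+s*p[:,0]+c*p[:,1],p[:,2]]
a=np.radians(np.arange(0,181,3))
vis=[]
for f in(T,S):
    im=cv2.resize(f["color"],None,fx=2.5,fy=2.5,interpolation=cv2.INTER_CUBIC)
    for o,col in(((.682,-.0375),(0,255,0)),((.702,-.038),(255,0,255))):
        for y in(-.19,.19):
            q=proj(f,W(o,[[-.188*np.cos(t),y,.035+.188*np.sin(t)] for t in a])); 
            q=np.r_[proj(f,W(o,[[-.19,y,0]])),q]
            cv2.polylines(im,[((q+.5)*2.5).astype(np.int32).reshape(-1,1,2)],False,col,1)
    vis.append(im)
cv2.imwrite("pics/c2.png",np.hstack([vis[0][20:500,480:880+80],vis[1][180:660,580:1100][:,:]])[:, :800] if 0 else np.hstack([cv2.resize(vis[0][20:500,480:960],(400,400)),cv2.resize(vis[1][200:720,600:1120],(400,400))]))
E
```

```text
corners [[ 0.5042  0.1619  0.    ]
 [ 0.4917 -0.2257  0.    ]] [[ 0.5011  0.159   0.035 ]
 [ 0.489  -0.2171  0.035 ]]
back edge px [[215, np.int64(27)], [285, np.int64(31)], [360, np.int64(35)]]
```

View pics/c2.png

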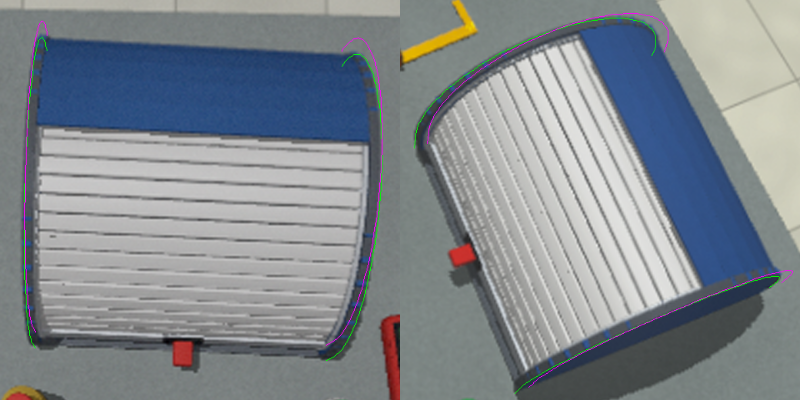

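Overlay: cabinet origin x≈0.682–0.684 (the green outline) fits the cheeks. I'm adopting origin (0.684, −0.0365), yaw −0.035. Next is a small planner that prints rows.

```bash
cat > plan.py <<'E'
import numpy as np, json
from scipy.spatial.transform import Rotation as Ro, Slerp
from station import monitor
O=np.array([.684,-.0365]); YAW=-.035
def pose(p,alpha,yaw=YAW):
    a=np.radians(alpha); return np.array(p,float),Ro.from_euler('z',yaw)*Ro.from_matrix(np.array([[np.sin(a),0,np.cos(a)],[0,-1,0],[np.cos(a),0,-np.sin(a)]]))
def cab(p,yaw=YAW,O=O): c,s=np.cos(yaw),np.sin(yaw); return np.array([O[0]+c*p[0]-s*p[1],O[1]+s*p[0]+c*p[1],p[2]])
def now():
    s=monitor.get_state(); return np.array(s["eef_pos"]),Ro.from_euler('xyz',s["ee_rot"])
def rows(wps,v=.04,w=7.5,start=None):
    """rows from start through poses; rounding is carried along"""
    p,R=start or now(); out=[]
    P,Q=p,R
    for wp in wps:
        p1,R1=wp[:2]; n=wp[2] if len(wp)>2 else 0
        n=n or int(max(1,np.ceil(np.linalg.norm(p1-P)/v),np.ceil(np.degrees((Q.inv()*R1).magnitude())/w)))
        sl=Slerp([0,1],Ro.concatenate([Q,R1]))
        for k in range(1,n+1):
            tp=P+(p1-P)*k/n; tR=sl(k/n)
            x=np.round(R.inv().apply(tp-p)*100,1); a=np.round(np.degrees((R.inv()*tR).as_rotvec()),1)
            out.append((x.tolist(),a.tolist())); p=p+R.apply(x/100); R=R*Ro.from_rotvec(np.radians(a))
        P,Q=p1,R1
    print(len(out)); 
    for x,a in out: print('{"xyz":%s,"angular":%s}'%(json.dumps(x),json.dumps(a)))
    return p,R
E
python3 - <<'E'
from plan import *
e=rows([pose([.40,-.029,.20],50)]); print()
a=np.radians(50); d=np.array([np.cos(a),0,-np.sin(a)]); G=np.array([.485,-.029,.0525])-.003*d
rows([pose(G-.10*d,50),pose(G,50)],start=e)
E
```

```text
17
{"xyz":[2.2, 3.1, 0.1],"angular":[0.5, 2.3, -1.3]}
{"xyz":[2.1, 3.2, 0.2],"angular":[0.4, 2.3, -1.3]}
{"xyz":[2.1, 3.3, 0.2],"angular":[0.5, 2.4, -1.2]}
{"xyz":[2.0, 3.3, 0.3],"angular":[0.5, 2.3, -1.3]}
{"xyz":[1.8, 3.3, 0.3],"angular":[0.5, 2.3, -1.3]}
{"xyz":[1.8, 3.4, 0.4],"angular":[0.4, 2.3, -1.3]}
{"xyz":[1.7, 3.4, 0.4],"angular":[0.5, 2.4, -1.2]}
{"xyz":[1.7, 3.4, 0.5],"angular":[0.5, 2.3, -1.3]}
{"xyz":[1.5, 3.5, 0.5],"angular":[0.4, 2.3, -1.3]}
{"xyz":[1.4, 3.6, 0.5],"angular":[0.5, 2.3, -1.3]}
{"xyz":[1.3, 3.5, 0.6],"angular":[0.5, 2.3, -1.3]}
{"xyz":[1.2, 3.6, 0.6],"angular":[0.4, 2.4, -1.2]}
{"xyz":[1.1, 3.7, 0.6],"angular":[0.5, 2.3, -1.3]}
{"xyz":[1.0, 3.6, 0.6],"angular":[0.5, 2.3, -1.3]}
{"xyz":[0.9, 3.7, 0.6],"angular":[0.5, 2.3, -1.3]}
{"xyz":[0.8, 3.7, 0.6],"angular":[0.4, 2.4, -1.2]}
{"xyz":[0.6, 3.7, 0.6],"angular":[0.5, 2.3, -1.3]}

5
{"xyz":[-1.5, -0.0, 3.2],"angular":[0.0, -0.0, -0.0]}
{"xyz":[-1.4, -0.0, 3.3],"angular":[0.0, -0.0, -0.0]}
{"xyz":[-0.0, -0.1, 3.3],"angular":[0.0, -0.0, -0.0]}
{"xyz":[-0.0, -0.1, 3.3],"angular":[0.0, -0.0, -0.0]}
{"xyz":[-0.0, -0.1, 3.4],"angular":[0.0, -0.0, -0.0]}
```

Emit:
servo_tool([
  {"xyz": [2.2,3.1,0.1],"angular": [0.5,2.3,-1.3],"claw": 8.7},
  {"xyz": [2.1,3.2,0.2],"angular": [0.4,2.3,-1.3],"claw": 8.7},
  {"xyz": [2.1,3.3,0.2],"angular": [0.5,2.4,-1.2],"claw": 8.7},
  {"xyz": [2.0,3.3,0.3],"angular": [0.5,2.3,-1.3],"claw": 8.7},
  {"xyz": [1.8,3.3,0.3],"angular": [0.5,2.3,-1.3],"claw": 8.7},
  {"xyz": [1.8,3.4,0.4],"angular": [0.4,2.3,-1.3],"claw": 8.7},
  {"xyz": [1.7,3.4,0.4],"angular": [0.5,2.4,-1.2],"claw": 8.7},
  {"xyz": [1.7,3.4,0.5],"angular": [0.5,2.3,-1.3],"claw": 8.7},
  {"xyz": [1.5,3.5,0.5],"angular": [0.4,2.3,-1.3],"claw": 8.7},
  {"xyz": [1.4,3.6,0.5],"angular": [0.5,2.3,-1.3],"claw": 8.7},
  {"xyz": [1.3,3.5,0.6],"angular": [0.5,2.3,-1.3],"claw": 8.7},
  {"xyz": [1.2,3.6,0.6],"angular": [0.4,2.4,-1.2],"claw": 8.7},
  {"xyz": [1.1,3.7,0.6],"angular": [0.5,2.3,-1.3],"claw": 8.7},
  {"xyz": [1.0,3.6,0.6],"angular": [0.5,2.3,-1.3],"claw": 8.7},
  {"xyz": [0.9,3.7,0.6],"angular": [0.5,2.3,-1.3],"claw": 8.7},
  {"xyz": [0.8,3.7,0.6],"angular": [0.4,2.4,-1.2],"claw": 8.7},
  {"xyz": [0.6,3.7,0.6],"angular": [0.5,2.3,-1.3],"claw": 8.7},
  {"xyz": [0,0,0],"angular": [0,0,0],"claw": 6.0},
], force=25)

```text
t: 1.9
eef_pos: [0.4244, -0.017, 0.2867]
ee_rot: [3.127, -0.591, -0.051]
force: [0.4, 0.8, 0.1]
width: 0.0832
gripper_force: 0.0
```

```bash
python3 - <<'E'
from plan import *
print(monitor.get_state()["q"].round(3))
a=np.radians(50); d=np.array([np.cos(a),0,-np.sin(a)]); G=np.array([.485,-.029,.0525])-.003*d
rows([pose(G-.10*d,50),pose(G,50)])
E
```

```text
[ 0.829 -0.572 -1.017  0.631 -0.839  0.325]
7
{"xyz":[-2.3, 0.3, 3.2],"angular":[0.3, 1.5, -0.2]}
{"xyz":[-2.3, 0.2, 3.1],"angular":[0.4, 1.6, -0.1]}
{"xyz":[-2.5, 0.3, 3.0],"angular":[0.3, 1.5, -0.2]}
{"xyz":[-2.5, 0.3, 2.9],"angular":[0.4, 1.5, -0.2]}
{"xyz":[0.0, -0.1, 3.4],"angular":[-0.0, 0.0, 0.0]}
{"xyz":[0.0, -0.0, 3.3],"angular":[-0.0, 0.0, 0.0]}
{"xyz":[0.0, -0.1, 3.3],"angular":[-0.0, 0.0, 0.0]}
```

The inner elbow limit (q3) got in the way at that tilt. I'll move outward with less tilt (α=70–80) instead.

```bash
python3 - <<'E'
from plan import *
rows([pose([.49,-.029,.24],75)],v=.02,w=3)
E
```

```text
7
{"xyz":[0.4, 0.1, 1.1],"angular":[0.2, -2.7, -0.1]}
{"xyz":[0.5, 0.1, 1.0],"angular":[0.1, -2.7, -0.2]}
{"xyz":[0.5, 0.1, 1.1],"angular":[0.2, -2.7, -0.1]}
{"xyz":[0.5, 0.2, 1.0],"angular":[0.2, -2.7, -0.2]}
{"xyz":[0.6, 0.1, 1.0],"angular":[0.2, -2.7, -0.1]}
{"xyz":[0.7, 0.1, 0.9],"angular":[0.1, -2.7, -0.1]}
{"xyz":[0.7, 0.1, 1.0],"angular":[0.2, -2.7, -0.2]}
```

Emit:
servo_tool([
  {"xyz": [0.4,0.1,1.1],"angular": [0.2,-2.7,-0.1],"claw": 6},
  {"xyz": [0.5,0.1,1.0],"angular": [0.1,-2.7,-0.2],"claw": 6},
  {"xyz": [0.5,0.1,1.1],"angular": [0.2,-2.7,-0.1],"claw": 6},
  {"xyz": [0.5,0.2,1.0],"angular": [0.2,-2.7,-0.2],"claw": 6},
  {"xyz": [0.6,0.1,1.0],"angular": [0.2,-2.7,-0.1],"claw": 6},
  {"xyz": [0.7,0.1,0.9],"angular": [0.1,-2.7,-0.1],"claw": 6},
  {"xyz": [0.7,0.1,1.0],"angular": [0.2,-2.7,-0.2],"claw": 6},
  {"xyz": [0,0,0],"angular": [0,0,0],"claw": 6},
])

```text
t: 2.7
eef_pos: [0.4923, -0.0197, 0.2378]
ee_rot: [3.139, -0.256, -0.022]
force: [-0.7, -0.1, -0.1]
width: 0.0601
gripper_force: 0.0
```

```bash
python3 - <<'E'
from plan import *
print(monitor.get_state()["q"].round(3))
rows([pose([.49,-.029,.24],75)],v=.02,w=3)
E
```

```text
[ 0.458 -0.133 -0.604  0.155 -0.879  1.004]
1
{"xyz":[-0.1, 0.9, -0.3],"angular":[-0.1, 0.3, 0.7]}
```

```bash
python3 - <<'E'
from plan import *
al=72;a=np.radians(al); d=np.array([np.cos(a),0,-np.sin(a)]); G=np.array([.483,-.0295,.053])-.003*d
rows([pose([.468,-.0295,.14],al),pose(G,al)],v=.03)
E
```

```text
7
{"xyz":[-1.2, 0.3, 2.2],"angular":[-0.0, 0.8, 0.2]}
{"xyz":[-1.2, 0.2, 2.2],"angular":[-0.0, 0.9, 0.2]}
{"xyz":[-1.3, 0.3, 2.2],"angular":[-0.1, 0.8, 0.1]}
{"xyz":[-1.3, 0.2, 2.1],"angular":[0.0, 0.8, 0.2]}
{"xyz":[-0.4, 0.0, 2.9],"angular":[0.0, 0.0, 0.0]}
{"xyz":[-0.4, -0.0, 2.8],"angular":[0.0, 0.0, 0.0]}
{"xyz":[-0.4, -0.0, 2.8],"angular":[0.0, 0.0, 0.0]}
```

Emit:
servo_tool([
  {"xyz": [-1.2,0.3,2.2],"angular": [0,0.8,0.2],"claw": 6},
  {"xyz": [-1.2,0.2,2.2],"angular": [0,0.9,0.2],"claw": 6},
  {"xyz": [-1.3,0.3,2.2],"angular": [-0.1,0.8,0.1],"claw": 6},
  {"xyz": [-1.3,0.2,2.1],"angular": [0,0.8,0.2],"claw": 6},
  {"xyz": [-0.4,0,2.9],"angular": [0,0,0],"claw": 6},
  {"xyz": [-0.4,0,2.8],"angular": [0,0,0],"claw": 6},
  {"xyz": [-0.4,0,2.8],"angular": [0,0,0],"claw": 6},
  {"xyz": [0,0,0],"angular": [0,0,0],"claw": 6},
])

```text
t: 3.5
eef_pos: [0.4868, -0.0324, 0.0635]
ee_rot: [-3.133, -0.297, -0.034]
force: [-0.5, -0.6, -0.7]
width: 0.0604
gripper_force: 0.0
```

```bash
python3 - <<'E'
from station import monitor,viewer; import cv2,numpy as np
print(monitor.get_state()["q"].round(3))
a=viewer.grab_frame("side")["color"][130:290,190:400];b=viewer.grab_frame("top")["color"][110:270,190:400]
cv2.imwrite("pics/g1.png",cv2.resize(np.hstack([a,b]),(798,304),interpolation=cv2.INTER_CUBIC))
E
```

```text
[ 0.385  0.062 -1.017  0.482 -0.243  0.699]
```

View pics/g1.png

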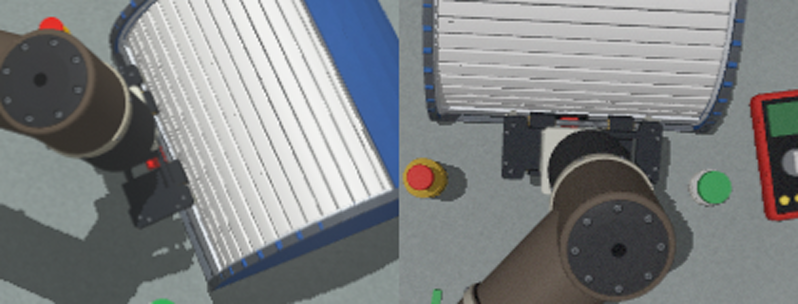

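The fingers straddle the red tab in both views; the tab is near (150,163) in the side half, hidden between the pads in the top half. Close on it.

Emit:
servo_tool([
  {"xyz": [0,0,0],"angular": [0,0,0],"claw": 1},
  {"xyz": [0,0,0],"angular": [0,0,0],"claw": 1},
  {"xyz": [0,0,0],"angular": [0,0,0],"claw": 1},
  {"xyz": [0,0,0],"angular": [0,0,0],"claw": 1},
  {"xyz": [0,0,0],"angular": [0,0,0],"claw": 1},
], force=25)

```text
t: 4.1
eef_pos: [0.4876, -0.0322, 0.066]
ee_rot: [-3.132, -0.302, -0.034]
force: [-0.4, 0.2, 0.0]
width: 0.0254
gripper_force: 0.0
```

```bash
python3 - <<'E'
from plan import *
s=monitor.get_state(); p,R=now(); print(p,s["width"],s["gripper_force"],s["force"])
a0=np.degrees(np.arctan2(-R.apply([0,0,1])[2],R.apply([0,0,1])[0])); print(a0)
y0=p[1]
W=[]
u=np.linspace(0,1,26)[1:]
C=lambda ph:np.array([.684-.195*np.cos(ph),0,.035+.195*np.sin(ph)])
def dd(al,ph): a=np.radians(al); return np.array([np.cos(a),0,-np.sin(a)])
k=lambda al:dd(al,0)
# keep measured offset of tab in the tool frame
off=R.inv().apply(C(np.radians(5))+[0,y0,0]-p); off[1]=0; print(off)
for t in u:
    ph=np.radians(5+81.5*t); al=a0+(90-a0)*t
    P,Q=pose([0,0,0],al); c=C(ph); c[1]=y0-.035*(-.195*np.cos(ph)+.195)
    W.append((c-Q.apply(off),Q,1))
rows(W)
E
```

```text
[ 0.48757638 -0.03224896  0.06597444] 0.02537920782060786 0.0 [-0.35253174  0.23000119  0.00648396]
72.71420774330515
[-0.00208483  0.          0.0139912 ]
25
{"xyz":[0.5, -0.0, -1.0],"angular":[-0.6, -0.7, 0.1]}
{"xyz":[0.5, -0.0, -1.0],"angular":[0.0, -0.7, -0.0]}
{"xyz":[0.5, -0.0, -1.0],"angular":[0.0, -0.7, -0.0]}
{"xyz":[0.6, -0.0, -0.9],"angular":[0.0, -0.7, -0.0]}
{"xyz":[0.7, -0.0, -0.9],"angular":[0.0, -0.6, -0.0]}
{"xyz":[0.7, -0.0, -0.9],"angular":[0.0, -0.7, -0.0]}
{"xyz":[0.7, -0.0, -0.9],"angular":[0.0, -0.7, -0.0]}
{"xyz":[0.7, -0.0, -0.8],"angular":[0.0, -0.7, -0.0]}
{"xyz":[0.8, -0.0, -0.8],"angular":[0.0, -0.7, -0.0]}
{"xyz":[0.9, -0.0, -0.7],"angular":[0.0, -0.7, -0.0]}
{"xyz":[0.8, -0.0, -0.7],"angular":[0.0, -0.7, -0.0]}
{"xyz":[0.9, -0.0, -0.7],"angular":[0.0, -0.7, -0.0]}
{"xyz":[0.9, -0.0, -0.7],"angular":[0.0, -0.7, -0.0]}
{"xyz":[1.0, -0.0, -0.6],"angular":[0.0, -0.7, -0.0]}
{"xyz":[1.0, -0.0, -0.5],"angular":[0.0, -0.7, -0.0]}
{"xyz":[1.0, -0.0, -0.5],"angular":[0.0, -0.7, -0.0]}
{"xyz":[1.0, -0.0, -0.5],"angular":[0.0, -0.6, -0.0]}
{"xyz":[1.0, -0.0, -0.4],"angular":[0.0, -0.7, -0.0]}
{"xyz":[1.1, -0.0, -0.4],"angular":[0.0, -0.7, -0.0]}
{"xyz":[1.1, -0.0, -0.3],"angular":[0.0, -0.7, -0.0]}
{"xyz":[1.1, -0.0, -0.3],"angular":[0.0, -0.7, -0.0]}
{"xyz":[1.1, -0.0, -0.2],"angular":[0.0, -0.7, -0.0]}
{"xyz":[1.1, -0.0, -0.2],"angular":[0.0, -0.7, -0.0]}
{"xyz":[1.1, -0.0, -0.1],"angular":[-0.0, -0.7, -0.0]}
{"xyz":[1.1, -0.0, -0.1],"angular":[-0.0, -0.7, -0.0]}
```

Emit:
servo_tool([
  {"xyz": [0,0,0],"angular": [0,0,0],"claw": 0.5},
  {"xyz": [0,0,0],"angular": [0,0,0],"claw": 0.5},
], force=25)

```text
t: 4.3
eef_pos: [0.4875, -0.0324, 0.0657]
ee_rot: [-3.132, -0.301, -0.034]
force: [0.2, 0.3, -0.2]
width: 0.0097
gripper_force: 0.0
```

```bash
python3 - <<'E'
from station import monitor,viewer; import cv2,numpy as np
from h import *
s=viewer.grab_frame("side");t=viewer.grab_frame("top")
P=[[.4875,-.0324,.0657],[.494,-.0324,.0447],[.490,-.0297,.052]]
print(proj(s,P),proj(t,P))
for f in(s,t): print([b[:3] for b in blobs(mask(f,-8,8,100,40),5)[0]])
a=s["color"][180:250,240:330];b=t["color"][140:210,230:320]
cv2.imwrite("pics/g2.png",cv2.resize(np.hstack([a,b]),(792,308),interpolation=cv2.INTER_CUBIC))
E
```

```text
[[272.02142399 212.27362369]
 [273.95501228 213.57808981]
 [272.24783379 212.45850182]] [[281.37566542 177.21955313]
 [280.68170005 175.36455271]
 [279.87990545 176.6643113 ]]
[(729, [308.6, 334.2], [273, 301, 76, 65]), (73, [216.6, 142.4], [211, 139, 12, 8])]
[(742, [390.4, 192.1], [375, 157, 41, 69]), (148, [200.7, 203.0], [194, 197, 14, 13])]
```

View pics/g2.png

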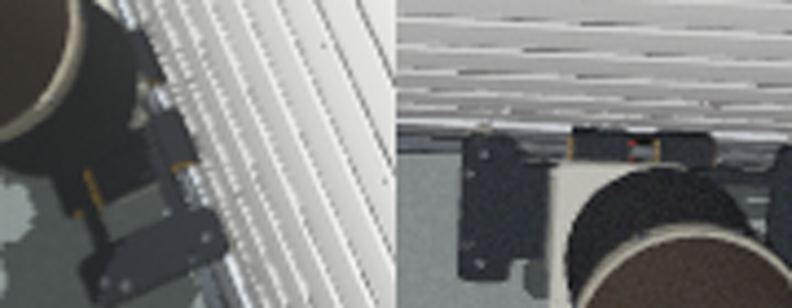

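Fingers closed to under 24 mm, so the tab wasn't between the pads: in this view a red speck remains visible between the blocks at (632,145), below them. I'll open, step back and go lower with less tilt.

```bash
python3 - <<'E'
from plan import *; from h import *; import pickle
d=pickle.load(open("f0.pkl","rb"))
np.set_printoptions(precision=4,suppress=True)
B,l=blobs(mask(d["top"],-8,8)); m=(l==[b for b in B if abs(b[1][0]-279.3)<3][0][3]); yx=np.argwhere(m); print(yx.min(0),yx.max(0)); c=[[yx[:,1].mean(),yx[:,0].min()-.5],[yx[:,1].mean(),yx[:,0].max()+.5]]
print(plane(d["top"],c,.059))
rows([pose([.476,-.0305,.075],82),pose([.477,-.0300,.055],82)],v=.005,w=3)
E
```

```text
[172 275] [183 284]
[[ 0.5028 -0.0275  0.059 ]
 [ 0.4718 -0.0275  0.059 ]]
9
{"xyz":[-0.2, -0.0, -0.3],"angular":[-0.1, -2.3, 0.0]}
{"xyz":[-0.2, -0.1, -0.3],"angular":[-0.2, -2.3, 0.0]}
{"xyz":[-0.3, -0.0, -0.3],"angular":[-0.1, -2.3, 0.1]}
{"xyz":[-0.2, -0.1, -0.3],"angular":[-0.2, -2.3, -0.0]}
{"xyz":[-0.0, 0.0, 0.4],"angular":[0.0, -0.0, -0.0]}
{"xyz":[-0.1, 0.0, 0.4],"angular":[0.0, -0.0, -0.0]}
{"xyz":[-0.0, 0.0, 0.4],"angular":[0.0, -0.0, -0.0]}
{"xyz":[-0.0, -0.0, 0.4],"angular":[0.0, -0.0, -0.0]}
{"xyz":[-0.1, -0.0, 0.4],"angular":[0.0, -0.0, -0.0]}
```

Emit:
servo_tool([
  {"xyz": [-0.2,0,-0.3],"angular": [-0.1,-2.3,0],"claw": 6},
  {"xyz": [-0.2,-0.1,-0.3],"angular": [-0.2,-2.3,0],"claw": 6},
  {"xyz": [-0.3,0,-0.3],"angular": [-0.1,-2.3,0.1],"claw": 6},
  {"xyz": [-0.2,-0.1,-0.3],"angular": [-0.2,-2.3,0],"claw": 6},
  {"xyz": [0,0,0],"angular": [0,0,0],"claw": 6},
  {"xyz": [0,0,0],"angular": [0,0,0],"claw": 6},
  {"xyz": [0,0,0],"angular": [0,0,0],"claw": 6},
])

```text
t: 5.1
eef_pos: [0.4752, -0.0305, 0.0746]
ee_rot: [3.141, -0.14, -0.035]
force: [-0.1, -0.4, 1.2]
width: 0.0564
gripper_force: 0.0
```

```bash
python3 - <<'E'
from plan import *
print(monitor.get_state()["q"].round(3))
rows([pose([.476,-.0290,.055],82)],v=.005,w=3)
E
```

```text
[ 0.401  0.102 -0.767  0.11  -0.578  1.045]
4
{"xyz":[-0.1, -0.0, 0.5],"angular":[0.0, -0.0, -0.0]}
{"xyz":[-0.0, -0.1, 0.5],"angular":[0.0, -0.0, -0.0]}
{"xyz":[-0.1, -0.0, 0.5],"angular":[0.0, -0.0, -0.0]}
{"xyz":[-0.0, -0.1, 0.5],"angular":[0.1, -0.0, -0.0]}
```

Emit:
servo_tool([
  {"xyz": [-0.1,0,0.5],"angular": [0,0,0],"claw": 5},
  {"xyz": [0,-0.1,0.5],"angular": [0,0,0],"claw": 5},
  {"xyz": [-0.1,0,0.5],"angular": [0,0,0],"claw": 5},
  {"xyz": [0,-0.1,0.6],"angular": [0,0,0],"claw": 5},
  {"xyz": [0,0,0.2],"angular": [0,0,0],"claw": 4},
  {"xyz": [0,0,0],"angular": [0,0,0],"claw": 1},
  {"xyz": [0,0,0],"angular": [0,0,0],"claw": 1},
  {"xyz": [0,0,0],"angular": [0,0,0],"claw": 1},
  {"xyz": [0,0,0],"angular": [0,0,0],"claw": 1},
  {"xyz": [0,0,0],"angular": [0,0,0],"claw": 1},
  {"xyz": [0,0,0],"angular": [0,0,0],"claw": 1},
], force=25)

```text
t: 6.2
eef_pos: [0.4777, -0.028, 0.0525]
ee_rot: [3.141, -0.141, -0.035]
force: [-0.9, 1.5, 4.6]
width: 0.0105
gripper_force: 2.2
```

```bash
python3 - <<'E'
from station import monitor,viewer; import cv2,numpy as np
from h import *
np.set_printoptions(precision=1,suppress=True)
s=viewer.grab_frame("side");t=viewer.grab_frame("top")
cv2.imwrite("pics/_s.png",s["color"]);cv2.imwrite("pics/_t.png",t["color"])
st=monitor.get_state(); print(st["force"],st["moment"],st["width"],st["gripper_force"])
P=[[.4777,-.028,.0525],[.4807,-.028,.0307]]
print(proj(s,P),proj(t,P))
for f in(s,t): print([b[:3] for b in blobs(mask(f,-8,8,100,40),2)[0]])
a=s["color"][170:260,230:330];b=t["color"][130:220,235:335]
a,b=[cv2.convertScaleAbs(x,alpha=1.6,beta=10) for x in(a,b)]
cv2.imwrite("pics/g3.png",cv2.resize(np.hstack([a,b]),(800,360),interpolation=cv2.INTER_CUBIC))
E
```

```text
[-0.8 -0.2  5.6] [-0.   0.3 -0. ] 0.010168055749002479 2.55214944425461
[[267.6 213.6]
 [268.4 215.5]] [[279.2 181.4]
 [278.6 180.8]]
[(728, [308.5, 334.2], [273, 301, 76, 65])]
[(738, [390.3, 192.1], [375, 157, 41, 69]), (148, [200.7, 203.0], [194, 197, 14, 13])]
```

View pics/g3.png

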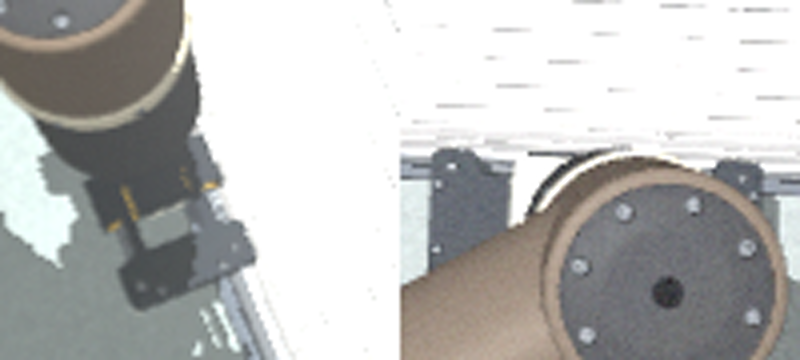

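The view shows the gripper body across the rail, but the arm hides the fingertips. Test by touch: raise slightly and compare forces.

Emit:
servo_tool([
  {"xyz": [0,0,-0.3],"angular": [0,0,0],"claw": 1},
  {"xyz": [0,0,-0.3],"angular": [0,0,0],"claw": 1},
  {"xyz": [0,0,0],"angular": [0,0,0],"claw": 1},
])

```text
t: 6.6
eef_pos: [0.4764, -0.0281, 0.0582]
ee_rot: [3.141, -0.14, -0.035]
force: [-0.3, -0.3, 0.1]
width: 0.0101
gripper_force: 0.0
```

Emit:
servo_tool([
  {"xyz": [0,0,-0.4],"angular": [0,0,0],"claw": 1},
  {"xyz": [0,0,-0.4],"angular": [0,0,0],"claw": 1},
  {"xyz": [0,0,0],"angular": [0,0,0],"claw": 1},
])

```text
t: 6.9
eef_pos: [0.4756, -0.0279, 0.0666]
ee_rot: [3.141, -0.141, -0.035]
force: [-0.4, 0.5, -0.2]
width: 0.0098
gripper_force: 0.0
```

```bash
python3 - <<'E'
from h import *; import pickle
np.set_printoptions(precision=4,suppress=True)
d=pickle.load(open("f0.pkl","rb")); T,S=d["top"],d["side"]
print("g3 -y front corner",tri(T,[[328.7,170]],S,[[230+255/4,170+262/4]]))
print("g1 -y front corner",tri(T,[[190+(663-399)/1.9,110+122/1.9]],S,[[190+192/1.9,130+207/1.9]]))
# check calibration on known-height points: can cap, jar cap, tool handle
for n,a,b in(("can cap .145",[200.8,203],[216.8,146]),("jar .06",[355.4,208.1],[275.3,296.3]),("handle .03",[154.8,177],[225.1,114.3]),("tab",[279.3,177.3],[272.1,212.3])):
    print(n,tri(T,[a],S,[b]))
E
```

```text
g3 -y front corner [(array([ 0.4939, -0.1309,  0.1824]), np.float64(0.003529153900434901))]
g1 -y front corner [(array([ 0.4859, -0.1338,  0.1718]), np.float64(0.0018499263773380837))]
can cap .145 [(array([0.4197, 0.1665, 0.1277]), np.float64(0.0006426246443876735))]
jar .06 [(array([ 0.41  , -0.228 ,  0.0475]), np.float64(0.0013015701738076587))]
handle .03 [(array([0.4909, 0.3013, 0.0098]), np.float64(0.0009016968933097878))]
tab [(array([ 0.4893, -0.0285,  0.0502]), np.float64(0.001661376502070398))]
```

Emit:
servo_tool([
  {"xyz": [0,0,0],"angular": [0,0,0],"claw": 5},
  {"xyz": [0,0,0],"angular": [0,0,0],"claw": 5},
  {"xyz": [0,0,0],"angular": [0,0,0],"claw": 5},
  {"xyz": [0,0,0],"angular": [0,0,0],"claw": 5},
  {"xyz": [0,0,0],"angular": [0,0,0],"claw": 5},
  {"xyz": [0,0,0],"angular": [0,0,0],"claw": 5},
  {"xyz": [0,0,0.5],"angular": [0,0,0],"claw": 5},
  {"xyz": [0,0,0.5],"angular": [0,0,0],"claw": 5},
  {"xyz": [0,0,0.4],"angular": [0,0,0],"claw": 5},
  {"xyz": [0,0,0],"angular": [0,0,0],"claw": 5},
])

```text
t: 7.9
eef_pos: [0.4769, -0.0283, 0.0512]
ee_rot: [3.14, -0.139, -0.035]
force: [-0.7, 0.2, 1.0]
width: 0.0501
gripper_force: 0.0
```

Emit:
servo_tool([
  {"xyz": [0,0,0],"angular": [0,0,0],"claw": 2.6},
  {"xyz": [0,0,0],"angular": [0,0,0],"claw": 2.6},
  {"xyz": [0,0,0],"angular": [0,0,0],"claw": 2.6},
  {"xyz": [0,0,0],"angular": [0,0,0],"claw": 2.6},
])

```text
t: 8.3
eef_pos: [0.4774, -0.0281, 0.0523]
ee_rot: [3.141, -0.141, -0.035]
force: [-0.5, -0.0, -0.0]
width: 0.0275
gripper_force: 0.0
```

Emit:
servo_tool([
  {"xyz": [0,0,0],"angular": [0,0,0],"claw": 1.8},
  {"xyz": [0,0,0],"angular": [0,0,0],"claw": 1.8},
  {"xyz": [0,0,0],"angular": [0,0,0],"claw": 1.8},
])

```text
t: 8.6
eef_pos: [0.4778, -0.0279, 0.0525]
ee_rot: [3.141, -0.141, -0.035]
force: [-0.8, 1.9, 4.4]
width: 0.0185
gripper_force: 2.0
```

Contact begins near 24 mm with an upward force on the tool: the tips are wedging on the tab's top edge, so they need to go lower. I'll descend further with the fingers open, watching the force.

Emit:
servo_tool([
  {"xyz": [0,0,0],"angular": [0,0,0],"claw": 5},
  {"xyz": [0,0,0],"angular": [0,0,0],"claw": 5},
  {"xyz": [0,0,0],"angular": [0,0,0],"claw": 5},
  {"xyz": [0,0,0],"angular": [0,0,0],"claw": 5},
  {"xyz": [0,0,0.4],"angular": [0,0,0],"claw": 5},
  {"xyz": [0,0,0.4],"angular": [0,0,0],"claw": 5},
  {"xyz": [0,0,0],"angular": [0,0,0],"claw": 5},
])

```text
t: 9.3
eef_pos: [0.478, -0.0284, 0.0434]
ee_rot: [3.141, -0.139, -0.035]
force: [0.2, -0.3, -0.1]
width: 0.0497
gripper_force: 0.0
```

Emit:
servo_tool([
  {"xyz": [0,0,0.4],"angular": [0,0,0],"claw": 5},
  {"xyz": [0,0,0.4],"angular": [0,0,0],"claw": 5},
  {"xyz": [0,0,0],"angular": [0,0,0],"claw": 5},
])

```text
t: 9.6
eef_pos: [0.4792, -0.0284, 0.0356]
ee_rot: [3.141, -0.139, -0.035]
force: [0.6, -0.2, 0.5]
width: 0.0498
gripper_force: 0.0
```

```bash
python3 - <<'E'
from plan import *
s=monitor.get_state(); print(s["eef_pos"],s["force"],s["q"].round(3))
E
```

```text
[ 0.47919115 -0.02837479  0.03557026] [ 0.60903383 -0.19525365  0.49098688] [ 0.401  0.176 -0.813  0.135 -0.459  1.018]
```

Emit:
servo_tool([
  {"xyz": [0,0,0],"angular": [0,0,0],"claw": 1.5},
  {"xyz": [0,0,0],"angular": [0,0,0],"claw": 1.5},
  {"xyz": [0,0,0],"angular": [0,0,0],"claw": 1.5},
  {"xyz": [0,0,0],"angular": [0,0,0],"claw": 1.5},
  {"xyz": [0,0,0],"angular": [0,0,0],"claw": 1.5},
  {"xyz": [0,0,0],"angular": [0,0,0],"claw": 1.5},
], force=25)

```text
t: 10.2
eef_pos: [0.4798, -0.0271, 0.0364]
ee_rot: [-3.141, -0.141, -0.035]
force: [-4.0, 9.3, 0.7]
width: 0.0233
gripper_force: 25.0
```

Gripped: 23.3 mm wide at 25 N. Lift along the arc in stages, watching forces.

```bash
cat > lift.py <<'E'
from plan import *
import sys
REF=np.array([.4796,-.0262,.0364]); off=np.array([0,0,.012])
A=lambda ph:82+(ph-5)/82*float(8)
def tcp(ph,dx=0,dz=0):
    r=np.radians; c=np.array([.195*(np.cos(r(5))-np.cos(r(ph))),0,.195*(np.sin(r(ph))-np.sin(r(5)))]); c[1]=YAW*c[0]
    _,Q0=pose([0]*3,82); _,Q=pose([0]*3,A(ph))
    return REF+Q0.apply(off)+c-Q.apply(off)+[dx,0,dz],Q,1
if __name__=="__main__":
    a,b,n=map(float,sys.argv[1:4]); s=monitor.get_state(); print(s["force"].round(1),s["width"].round(4))
    p=tcp(a)[0]; print("err mm",(s["eef_pos"]-p)*1000)
    rows([tcp(x) for x in np.linspace(a,b,int(n)+1)[1:]])
E
python3 lift.py 5 25 7
```

```text
Traceback (most recent call last):
  File "lift.py", line 10, in <module>
    a,b,n=map(float,sys.argv[1:4]); s=monitor.get_state(); print(s["force"].round(1),s["width"].round(4))
                                                                                     ^^^^^^^^^^^^^^^^
AttributeError: 'float' object has no attribute 'round'
```

```bash
sed -i 's/s\["width"\].round(4)/round(s["width"],4)/' lift.py; python3 lift.py 5 25 7
```

```text
[-4.   9.3  0.7] 0.0233
err mm [ 0.22445245 -0.94749649 -0.00737238]
7
{"xyz":[0.2, -0.1, -0.9],"angular":[-0.0, -0.4, 0.0]}
{"xyz":[0.3, 0.0, -1.0],"angular":[-0.0, -0.3, 0.0]}
{"xyz":[0.3, 0.0, -0.9],"angular":[-0.0, -0.2, 0.0]}
{"xyz":[0.4, 0.0, -0.9],"angular":[-0.0, -0.3, 0.0]}
{"xyz":[0.4, 0.0, -0.9],"angular":[-0.0, -0.3, 0.0]}
{"xyz":[0.5, 0.0, -0.8],"angular":[-0.0, -0.3, 0.0]}
{"xyz":[0.5, 0.0, -0.9],"angular":[-0.0, -0.2, 0.0]}
```

Emit:
servo_tool([
  {"xyz": [0.2,-0.1,-0.9],"angular": [0,-0.4,0],"claw": 1.5},
  {"xyz": [0.3,0,-1.0],"angular": [0,-0.3,0],"claw": 1.5},
  {"xyz": [0.3,0,-0.9],"angular": [0,-0.2,0],"claw": 1.5},
  {"xyz": [0.4,0,-0.9],"angular": [0,-0.3,0],"claw": 1.5},
  {"xyz": [0.4,0,-0.9],"angular": [0,-0.3,0],"claw": 1.5},
  {"xyz": [0.5,0,-0.8],"angular": [0,-0.3,0],"claw": 1.5},
  {"xyz": [0.5,0,-0.9],"angular": [0,-0.2,0],"claw": 1.5},
], force=30)

```text
t: 10.9
eef_pos: [0.4955, -0.0277, 0.1007]
ee_rot: [3.141, -0.101, -0.036]
force: [-1.7, 3.4, -6.8]
width: 0.024
gripper_force: 30.0
```

```bash
python3 lift.py 25 50 9; python3 - <<'E'
from h import *; from station import viewer
np.set_printoptions(precision=4,suppress=True)
s=viewer.grab_frame("side");t=viewer.grab_frame("top")
cv2.imwrite("pics/_s.png",s["color"]);cv2.imwrite("pics/_t.png",t["color"])
for f in(s,t): print([b[:3] for b in blobs(mask(f,-8,8,100,40),2)[0]])
E
```

```text
[-1.7  3.4 -6.8] 0.024
err mm [-2.05413053 -0.87060162 -1.13680536]
9
{"xyz":[0.7, -0.1, -0.9],"angular":[0.0, -0.0, -0.1]}
{"xyz":[0.6, 0.0, -0.8],"angular":[0.0, -0.3, 0.0]}
{"xyz":[0.6, 0.0, -0.7],"angular":[0.0, -0.3, 0.0]}
{"xyz":[0.6, 0.0, -0.7],"angular":[0.0, -0.2, 0.0]}
{"xyz":[0.6, 0.0, -0.7],"angular":[0.0, -0.3, 0.0]}
{"xyz":[0.7, 0.0, -0.7],"angular":[0.0, -0.3, 0.0]}
{"xyz":[0.7, 0.0, -0.6],"angular":[0.0, -0.2, 0.0]}
{"xyz":[0.7, 0.0, -0.7],"angular":[0.0, -0.3, 0.0]}
{"xyz":[0.8, 0.0, -0.5],"angular":[0.0, -0.3, 0.0]}
[(725, [308.5, 334.2], [273, 301, 76, 65]), (115, [216.0, 147.5], [210, 140, 14, 14])]
[(743, [390.4, 192.1], [375, 157, 41, 69])]
```

Emit:
servo_tool([
  {"xyz": [0.5,0,-0.8],"angular": [0,-0.2,0],"claw": 1.5},
  {"xyz": [0.6,0,-0.8],"angular": [0,-0.3,0],"claw": 1.5},
  {"xyz": [0.6,0,-0.7],"angular": [0,-0.3,0],"claw": 1.5},
  {"xyz": [0.6,0,-0.7],"angular": [0,-0.2,0],"claw": 1.5},
  {"xyz": [0.6,0,-0.7],"angular": [0,-0.3,0],"claw": 1.5},
  {"xyz": [0.7,0,-0.7],"angular": [0,-0.3,0],"claw": 1.5},
  {"xyz": [0.7,0,-0.6],"angular": [0,-0.2,0],"claw": 1.5},
  {"xyz": [0.7,0,-0.7],"angular": [0,-0.3,0],"claw": 1.5},
  {"xyz": [0.8,0,-0.5],"angular": [0,-0.3,0],"claw": 1.5},
])

```text
t: 11.9
eef_pos: [0.5453, -0.0296, 0.168]
ee_rot: [3.141, -0.055, -0.036]
force: [-20.6, 8.7, 16.7]
width: 0.0234
gripper_force: 30.0
```

```bash
sed -i 's/rows(\[tcp(x) for x in np.linspace(a,b,int(n)+1)\[1:\]\])/rows([tcp(x) for x in np.linspace(a,b,int(n)+1)[1:]],start=tcp(a)[:2])/' lift.py; python3 lift.py 50 72 7
```

```text
[-20.6   8.7  16.7] 0.0234
err mm [-4.12170987 -0.92978755 -0.90428192]
7
{"xyz":[0.9, -0.0, -0.6],"angular":[0.0, -0.3, -0.0]}
{"xyz":[0.9, -0.0, -0.6],"angular":[-0.0, -0.3, 0.0]}
{"xyz":[0.9, -0.0, -0.5],"angular":[0.0, -0.3, 0.0]}
{"xyz":[1.0, -0.0, -0.5],"angular":[-0.0, -0.3, 0.0]}
{"xyz":[1.0, -0.0, -0.4],"angular":[0.0, -0.3, 0.0]}
{"xyz":[1.0, -0.0, -0.4],"angular":[0.0, -0.3, 0.0]}
{"xyz":[1.0, -0.0, -0.3],"angular":[0.0, -0.3, -0.0]}
```

Radial push-back of about 26 N: I'm too far in. Shift outward while continuing.

Emit:
servo_tool([
  {"xyz": [-0.3,0,-0.5],"angular": [0,0,0],"claw": 1.5},
  {"xyz": [0.8,0,-0.7],"angular": [0,-0.3,0],"claw": 1.5},
  {"xyz": [0.8,0,-0.7],"angular": [0,-0.3,0],"claw": 1.5},
])

```text
t: 12.2
eef_pos: [0.5624, -0.0301, 0.1855]
ee_rot: [3.141, -0.052, -0.036]
force: [19.1, -5.9, -32.2]
width: 0.0237
gripper_force: 30.0
```

```bash
python3 - <<'E'
from plan import *
C=np.array([.6739,.0194]); W=[]
for ph,al in((60,87.2),(64,87.6),(68,88),(72,88.4),(76,88.8),(80,89.2),(84,89.6)):
    r=np.radians(ph); W.append((*pose([C[0]-.197*np.cos(r),-.029-.035*(C[0]-.197*np.cos(r)-.5614),C[1]+.197*np.sin(r)],al),1))
rows(W,start=pose([.5614,-.029,.1886],87))
print([w[0].round(4).tolist() for w in W])
E
```

```text
7
{"xyz":[1.4, -0.0, -0.1],"angular":[0.0, -0.2, -0.0]}
{"xyz":[1.3, -0.0, -0.6],"angular":[0.0, -0.4, 0.0]}
{"xyz":[1.2, -0.0, -0.5],"angular":[-0.0, -0.4, 0.0]}
{"xyz":[1.3, -0.0, -0.4],"angular":[0.0, -0.4, -0.0]}
{"xyz":[1.4, -0.0, -0.3],"angular":[-0.0, -0.4, -0.0]}
{"xyz":[1.3, -0.0, -0.3],"angular":[-0.0, -0.4, -0.0]}
{"xyz":[1.4, -0.0, -0.2],"angular":[-0.0, -0.4, -0.0]}
[[0.5754, -0.0295, 0.19], [0.5875, -0.0299, 0.1965], [0.6001, -0.0304, 0.2021], [0.613, -0.0308, 0.2068], [0.6262, -0.0313, 0.2105], [0.6397, -0.0317, 0.2134], [0.6533, -0.0322, 0.2153]]
```

Emit:
servo_tool([
  {"xyz": [1.0,0,-0.1],"angular": [0,-0.2,0],"claw": 1.5},
  {"xyz": [0.8,0,-0.2],"angular": [0,-0.2,0],"claw": 1.5},
  {"xyz": [0.9,0,-0.4],"angular": [0,-0.4,0],"claw": 1.5},
  {"xyz": [1.2,0,-0.5],"angular": [0,-0.4,0],"claw": 1.5},
], force=14)

```text
t: 12.6
eef_pos: [0.5989, -0.0315, 0.2035]
ee_rot: [3.141, -0.03, -0.035]
force: [-4.7, 0.4, 7.9]
width: 0.0239
gripper_force: 14.0
```

Emit:
servo_tool([
  {"xyz": [1.3,0,-0.5],"angular": [0,-0.4,0],"claw": 1.5},
  {"xyz": [1.4,0,-0.4],"angular": [0,-0.4,0],"claw": 1.5},
  {"xyz": [1.3,0,-0.3],"angular": [0,-0.4,0],"claw": 1.5},
  {"xyz": [1.4,0,-0.2],"angular": [0,-0.4,0],"claw": 1.5},
  {"xyz": [0.5,0,0],"angular": [0,0,0],"claw": 1.5},
])

```text
t: 13.1
eef_pos: [0.6612, -0.0339, 0.2197]
ee_rot: [3.14, -0.008, -0.035]
force: [-2.0, 0.1, 11.4]
width: 0.0238
gripper_force: 14.0
```

Emit:
servo_tool([
  {"xyz": [0.3,0,0],"angular": [0,0,0],"claw": 6},
  {"xyz": [0,0,0],"angular": [0,0,0],"claw": 6},
  {"xyz": [0,0,0],"angular": [0,0,0],"claw": 6},
  {"xyz": [0,0,-1],"angular": [0,0,0],"claw": 6},
  {"xyz": [0,0,-2.5],"angular": [0,0,0],"claw": 6},
  {"xyz": [0,0,-3],"angular": [0,0,0],"claw": 6},
  {"xyz": [-3,-1,-3],"angular": [0,0,0],"claw": 8},
  {"xyz": [-4,-4,0],"angular": [0,0,0],"claw": 8},
  {"xyz": [-4,-4,0],"angular": [0,0,0],"claw": 8},
  {"xyz": [-3,-4,0],"angular": [0,0,0],"claw": 8},
  {"xyz": [-3,-4,0],"angular": [0,0,0],"claw": 8},
  {"xyz": [-1,-4.5,0],"angular": [0,0,0],"claw": 8},
  {"xyz": [0,-4.5,0],"angular": [0,0,0],"claw": 8},
  {"xyz": [0,-4.5,0],"angular": [0,0,0],"claw": 8},
  {"xyz": [0,0,0],"angular": [0,0,0],"claw": 8},
])

```text
t: 14.6
eef_pos: [0.5006, 0.2723, 0.3114]
ee_rot: [3.141, -0.004, -0.031]
force: [0.3, -0.6, -0.8]
width: 0.0798
gripper_force: 0.0
```

```bash
python3 - <<'E'
from h import *; from station import viewer,monitor; import pickle
print(monitor.get_state()["eef_pos"],monitor.get_state()["q"].round(2))
s=viewer.grab_frame("side");t=viewer.grab_frame("top"); pickle.dump(dict(side=s,top=t),open("f1.pkl","wb"))
for f in(s,t): print([b[:3] for b in blobs(mask(f,-8,8,100,40),5)[0]])
a=s["color"][75:285,215:445]; b=t["color"][15:215,190:400]
cv2.imwrite("pics/o1.png",np.hstack([cv2.resize(a,(400,365)),cv2.resize(b,(400,365))]))
E
```

```text
[0.50057323 0.27232406 0.31141648] [ 0.84  0.14 -0.08  0.   -1.36  0.69]
[(728, [308.5, 334.3], [273, 301, 76, 65]), (158, [216.9, 146.1], [211, 139, 13, 15]), (104, [349.2, 163.4], [345, 157, 10, 14])]
[(739, [390.4, 192.2], [375, 157, 41, 69]), (148, [200.7, 203.0], [194, 197, 14, 13]), (112, [289.1, 88.3], [283, 84, 13, 10])]
```

View pics/o1.png

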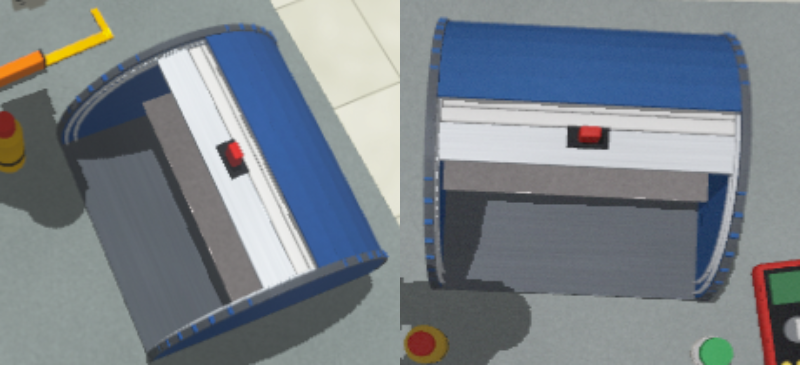

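Shutter is fully open (tab now at side (349,163), top (289,88)); the floor and the brown shelf are visible, with a few light specks along the shelf's front edge. I'll check those numerically for the heat sink.

```bash
python3 - <<'E'
from h import *; from plan import cab; import pickle
np.set_printoptions(precision=1,suppress=True,linewidth=220)
d=pickle.load(open("f1.pkl","rb"))
for n in("top","side"):
    f=d[n]; g=cv2.cvtColor(f["color"],cv2.COLOR_BGR2GRAY).astype(int)
    Y=np.arange(.17,-.171,-.02)
    e=proj(f,[cab([-.05,y,.058]) for y in Y])
    # direction into picture of cabinet -x
    e2=proj(f,[cab([-.07,y,.058]) for y in Y]); u=(e2-e); u/=np.linalg.norm(u,axis=1)[:,None]
    print(n,"edge px",e[0],e[-1])
    for k,y in enumerate(Y):
        q=[e[k]+u[k]*s for s in np.arange(-5,8)]
        print("%.2f"%y,[int(g[int(round(p[1])),int(round(p[0]))]) for p in q])
E
```

```text
top edge px [216.5 118.2] [347.1 124.1]
0.17 [122, 123, 121, 124, 126, 130, 73, 60, 62, 66, 60, 59, 59]
0.15 [122, 122, 125, 122, 126, 96, 61, 61, 60, 63, 59, 63, 63]
0.13 [123, 122, 121, 125, 120, 116, 61, 63, 61, 61, 63, 60, 59]
0.11 [125, 129, 128, 129, 124, 123, 74, 60, 58, 61, 59, 112, 113]
0.09 [121, 122, 122, 124, 120, 104, 57, 56, 62, 62, 63, 114, 112]
0.07 [122, 121, 124, 123, 122, 176, 61, 60, 61, 59, 61, 110, 110]
0.05 [120, 122, 124, 123, 122, 126, 80, 58, 61, 61, 63, 61, 109]
0.03 [127, 125, 125, 125, 125, 113, 59, 57, 63, 57, 65, 110, 109]
0.01 [126, 122, 127, 124, 122, 122, 72, 61, 60, 59, 59, 108, 110]
-0.01 [124, 121, 124, 124, 124, 129, 97, 62, 62, 59, 63, 107, 109]
-0.03 [126, 129, 130, 127, 123, 120, 58, 57, 60, 58, 55, 106, 107]
-0.05 [123, 123, 125, 126, 126, 127, 71, 57, 62, 55, 58, 104, 109]
-0.07 [125, 125, 123, 123, 122, 127, 108, 56, 60, 55, 59, 107, 109]
-0.09 [127, 125, 128, 125, 125, 180, 64, 60, 63, 56, 58, 104, 104]
-0.11 [128, 127, 123, 125, 126, 126, 82, 56, 55, 57, 59, 102, 106]
-0.13 [126, 126, 126, 128, 131, 126, 118, 56, 58, 55, 54, 52, 104]
-0.1
[... 629 characters left out ...]
, 122, 122, 120, 120, 112, 76, 60, 60, 60, 59, 77, 103]
0.01 [121, 120, 121, 120, 120, 119, 61, 59, 59, 59, 58, 70, 102]
-0.01 [117, 120, 119, 118, 139, 218, 77, 60, 60, 60, 61, 77, 77]
-0.03 [123, 121, 124, 122, 119, 105, 60, 60, 60, 60, 59, 65, 92]
-0.05 [120, 120, 122, 121, 121, 128, 60, 60, 60, 61, 59, 61, 76]
-0.07 [121, 120, 118, 121, 123, 91, 91, 61, 60, 60, 60, 62, 101]
-0.09 [122, 123, 121, 121, 120, 134, 85, 62, 61, 61, 60, 59, 102]
-0.11 [123, 121, 120, 121, 122, 120, 84, 61, 60, 62, 60, 60, 99]
-0.13 [124, 123, 123, 125, 123, 108, 82, 60, 60, 60, 59, 58, 80]
-0.15 [123, 123, 122, 121, 122, 118, 65, 59, 59, 59, 59, 59, 93]
-0.17 [91, 92, 92, 91, 89, 89, 88, 89, 90, 90, 78, 85, 88]
```

The shelf edge matches my cabinet pose within a pixel; the heat sink itself is hidden, so I'll sweep for it with the hook. Now grasp the tool behind its handle centre, with the gripper tilted back a bit.

```bash
python3 - <<'E'
from plan import *
rows([pose([.464,.304,.10],72,.05)],v=.035,w=4)
E
```

```text
7
{"xyz":[-0.6, -0.5, 3.0],"angular":[0.1, 2.5, -0.7]}
{"xyz":[-0.6, -0.5, 3.0],"angular":[0.1, 2.6, -0.6]}
{"xyz":[-0.8, -0.5, 3.0],"angular":[0.1, 2.5, -0.7]}
{"xyz":[-1.0, -0.5, 2.9],"angular":[0.2, 2.6, -0.7]}
{"xyz":[-1.0, -0.5, 2.9],"angular":[0.1, 2.5, -0.7]}
{"xyz":[-1.2, -0.5, 2.8],"angular":[0.1, 2.5, -0.6]}
{"xyz":[-1.3, -0.5, 2.8],"angular":[0.1, 2.6, -0.7]}
```

Emit:
servo_tool([
  {"xyz": [-0.6,-0.5,3.0],"angular": [0.1,2.5,-0.7],"claw": 7.5},
  {"xyz": [-0.6,-0.5,3.0],"angular": [0.1,2.6,-0.6],"claw": 7.5},
  {"xyz": [-0.8,-0.5,3.0],"angular": [0.1,2.5,-0.7],"claw": 7.5},
  {"xyz": [-1.0,-0.5,2.9],"angular": [0.2,2.6,-0.7],"claw": 7.5},
  {"xyz": [-1.0,-0.5,2.9],"angular": [0.1,2.5,-0.7],"claw": 7.5},
  {"xyz": [-1.2,-0.5,2.8],"angular": [0.1,2.5,-0.6],"claw": 7.5},
  {"xyz": [-1.3,-0.5,2.8],"angular": [0.1,2.6,-0.7],"claw": 7.5},
  {"xyz": [0,0,0],"angular": [0,0,0],"claw": 7.5},
])

```text
t: 15.5
eef_pos: [0.4606, 0.2971, 0.0946]
ee_rot: [3.132, -0.311, 0.052]
force: [-0.2, -2.2, -1.1]
width: 0.075
gripper_force: 0.0
```

```bash
python3 - <<'E'
from plan import *; from h import *; from station import viewer
s=monitor.get_state(); print(s["eef_pos"],s["ee_rot"],s["q"].round(2))
for n in("top","side"):
    f=viewer.grab_frame(n); print(n,[b[:3] for b in blobs(mask(f,6,15),15)[0]],[b[:3] for b in blobs(mask(f,18,32),60)[0]])
rows([pose([.463,.304,.04],72,.05)],v=.02,w=4)
E
```

```text
[0.46055264 0.2971169  0.09464867] [ 3.13169943 -0.31093512  0.05179035] [ 1.07  0.14 -0.87  0.61 -0.48  0.02]
top [(209, [154.4, 171.2], [150, 161, 10, 22]), (51, [92.7, 186.7], [89, 181, 8, 16]), (16, [154.5, 192.5], [151, 192, 8, 2]), (16, [154.5, 186.5], [151, 186, 8, 2])] [(397, [152.0, 132.2], [134, 114, 25, 46]), (211, [204.9, 203.7], [192, 193, 23, 21])]
side [(108, [232.8, 112.7], [218, 104, 23, 20])] [(384, [219.0, 160.5], [208, 144, 21, 30]), (324, [261.7, 98.8], [240, 80, 40, 33]), (126, [169.2, 101.8], [161, 92, 18, 23])]
3
{"xyz":[-0.7, -0.1, 1.9],"angular":[0.0, -0.0, -0.0]}
{"xyz":[-0.6, -0.1, 1.9],"angular":[0.1, -0.0, -0.1]}
{"xyz":[-0.7, -0.0, 1.8],"angular":[0.0, -0.0, -0.0]}
```

Emit:
servo_tool([
  {"xyz": [-0.7,-0.1,1.9],"angular": [0,0,0],"claw": 7.5},
  {"xyz": [-0.6,-0.1,1.9],"angular": [0,0,0],"claw": 7.5},
  {"xyz": [-0.7,0,1.8],"angular": [0,0,0],"claw": 7.5},
  {"xyz": [0,0,0],"angular": [0,0,0],"claw": 7.5},
  {"xyz": [0,0,0],"angular": [0,0,0],"claw": 7.5},
])

```text
t: 16.1
eef_pos: [0.4652, 0.3048, 0.0422]
ee_rot: [-3.14, -0.317, 0.043]
force: [-0.4, -0.4, 0.5]
width: 0.0751
gripper_force: 0.0
```

Emit:
servo_tool([
  {"xyz": [-0.3,0,0.8],"angular": [0,0,0],"claw": 7.5},
  {"xyz": [0,0,0],"angular": [0,0,0],"claw": 7.5},
])

```text
t: 16.3
eef_pos: [0.4647, 0.3065, 0.0345]
ee_rot: [-3.14, -0.316, 0.045]
force: [0.2, -0.1, 0.7]
width: 0.0754
gripper_force: 0.0
```

Emit:
servo_tool([
  {"xyz": [-0.3,0,0.8],"angular": [0,0,0],"claw": 7.5},
  {"xyz": [0,0,0],"angular": [0,0,0],"claw": 7.5},
])

```text
t: 16.5
eef_pos: [0.4655, 0.3083, 0.0283]
ee_rot: [3.14, -0.31, 0.046]
force: [0.1, -0.0, 0.1]
width: 0.0752
gripper_force: 0.0
```

Emit:
servo_tool([
  {"xyz": [-0.2,0.2,0.5],"angular": [0,0,0],"claw": 7.5},
  {"xyz": [0,0,0],"angular": [0,0,0],"claw": 7.5},
])

```text
t: 16.7
eef_pos: [0.4655, 0.3072, 0.0241]
ee_rot: [3.137, -0.306, 0.047]
force: [-0.4, 0.1, -0.6]
width: 0.0753
gripper_force: 0.0
```

```bash
python3 - <<'E'
from plan import *
s=monitor.get_state(); print(s["eef_pos"],s["ee_rot"],s["q"].round(3),s["force"])
E
```

```text
[0.46548191 0.30719313 0.024136  ] [ 3.13670572 -0.30552052  0.04720436] [ 0.879  0.251 -1.015  1.167 -0.248 -0.394] [-0.39680003  0.11049476 -0.55069391]
```

Emit:
servo_tool([
  {"xyz": [0,0.1,-0.2],"angular": [0,-2.7,0],"claw": 7.5},
  {"xyz": [0,0.1,0],"angular": [0,-2.7,0],"claw": 7.5},
  {"xyz": [0,0.1,0],"angular": [0,-2.6,0],"claw": 7.5},
  {"xyz": [0,0,0],"angular": [0,0,0],"claw": 7.5},
])

```text
t: 17.1
eef_pos: [0.4765, 0.3036, 0.0294]
ee_rot: [3.133, -0.223, 0.041]
force: [-0.4, 0.9, 0.1]
width: 0.0752
gripper_force: 0.0
```

Emit:
servo_tool([
  {"xyz": [-0.1,0,0.5],"angular": [0,0,0],"claw": 7.5},
  {"xyz": [0,0,0],"angular": [0,0,0],"claw": 7.5},
])

```text
t: 17.3
eef_pos: [0.4767, 0.3015, 0.0237]
ee_rot: [3.128, -0.225, 0.045]
force: [-0.2, -0.4, 0.5]
width: 0.0755
gripper_force: 0.0
```

Emit:
servo_tool([
  {"xyz": [-0.1,0,0.5],"angular": [0,0,0],"claw": 7.5},
  {"xyz": [0,0,0],"angular": [0,0,0],"claw": 7.5},
])

```text
t: 17.5
eef_pos: [0.4768, 0.3009, 0.0184]
ee_rot: [3.128, -0.224, 0.044]
force: [0.7, 0.5, 0.1]
width: 0.0748
gripper_force: 0.0
```

Emit:
servo_tool([
  {"xyz": [-0.6,0,0.5],"angular": [0,-1.5,0],"claw": 7.5},
  {"xyz": [-0.3,0,0],"angular": [0,-1.5,0],"claw": 7.5},
  {"xyz": [0,0,0],"angular": [0,0,0],"claw": 7.5},
])

```text
t: 17.8
eef_pos: [0.47, 0.3022, 0.0124]
ee_rot: [3.13, -0.173, 0.042]
force: [0.6, 0.6, -0.3]
width: 0.0751
gripper_force: 0.0
```

Emit:
servo_tool([
  {"xyz": [-0.1,0,0.5],"angular": [0,0,0],"claw": 7.5},
  {"xyz": [0,0,0],"angular": [0,0,0],"claw": 7.5},
])

```text
t: 18.0
eef_pos: [0.469, 0.3007, 0.0065]
ee_rot: [3.129, -0.172, 0.043]
force: [0.3, -0.3, -0.8]
width: 0.0753
gripper_force: 0.0
```

Emit:
servo_tool([
  {"xyz": [-0.1,0,0.3],"angular": [0,0,0],"claw": 7.5},
  {"xyz": [0,0,0],"angular": [0,0,0],"claw": 7.5},
])

```text
t: 18.2
eef_pos: [0.4685, 0.3009, 0.0037]
ee_rot: [3.129, -0.172, 0.043]
force: [1.0, 0.1, 0.2]
width: 0.0752
gripper_force: 0.0
```

The readings carry a z bias of about −28 mm (no bench contact yet). Close here, slightly lower.

Emit:
servo_tool([
  {"xyz": [0,0,0.3],"angular": [0,0,0],"claw": 7.5},
  {"xyz": [0,0,0],"angular": [0,0,0],"claw": 1.2},
  {"xyz": [0,0,0],"angular": [0,0,0],"claw": 1.2},
  {"xyz": [0,0,0],"angular": [0,0,0],"claw": 1.2},
  {"xyz": [0,0,0],"angular": [0,0,0],"claw": 1.2},
  {"xyz": [0,0,0],"angular": [0,0,0],"claw": 1.2},
  {"xyz": [0,0,0],"angular": [0,0,0],"claw": 1.2},
  {"xyz": [0,0,0],"angular": [0,0,0],"claw": 1.2},
  {"xyz": [0,0,0],"angular": [0,0,0],"claw": 1.2},
  {"xyz": [0,0,0],"angular": [0,0,0],"claw": 1.2},
], force=50)

```text
t: 19.2
eef_pos: [0.4693, 0.3014, 0.0012]
ee_rot: [3.13, -0.172, 0.043]
force: [-1.0, -1.0, 2.3]
width: 0.0217
gripper_force: 50.0
```

```bash
python3 - <<'E'
from plan import *; from h import *; from station import viewer
s=monitor.get_state(); print(s["eef_pos"],s["ee_rot"],s["q"].round(3),s["width"],s["gripper_force"],s["force"])
np.set_printoptions(precision=1,suppress=True)
for n in("top","side"):
    f=viewer.grab_frame(n); B,l=blobs(mask(f,18,32),60); b=[b for b in B if abs(b[1][1]-(132 if n=="top" else 99))<6 and b[0]<420 and b[0]>250][0]
    q=plane(f,np.argwhere(l==b[3])[:,::-1],.005)[:,:2]*1000; r=cv2.minAreaRect(q.astype(np.float32)); print(n,b[:2],cv2.boxPoints(r).ravel())
    print([b[:3] for b in blobs(mask(f,6,15),5)[0]])
E
```

```text
[0.46931894 0.30141402 0.00121409] [ 3.12980417 -0.17233025  0.0428335 ] [ 1.004  0.343 -0.773  0.395 -0.393  0.248] 0.021738627769466324 49.96047019958496 [-1.00868019 -0.9594713   2.25026606]
top (400, [151.7, 132.0]) [536.6 355.4 539.4 293.5 663.4 299.  660.7 360.9]
[(136, [154.0, 167.6], [149, 161, 11, 16]), (41, [93.3, 184.2], [89, 181, 9, 7]), (7, [207.4, 201.0], [206, 198, 3, 7]), (5, [205.8, 207.8], [204, 206, 4, 4])]
side (322, [261.6, 98.8]) [534.6 355.5 537.1 290.2 662.9 295.1 660.3 360.4]
[(86, [234.4, 110.7], [228, 104, 13, 13]), (7, [216.0, 153.7], [213, 153, 7, 2]), (6, [223.0, 147.5], [223, 145, 1, 6])]
```

Tool gripped (21.7 mm, 50 N). Lift it over the cabinet wall and move in front of the mouth.

```bash
python3 - <<'E'
from plan import *
p,R=now(); al=80.1
rows([pose([.472,.3014,.05],al,.043),pose([.472,.30,.285],al,.043),pose([.455,-.09,.285],al,-.235)],v=.035,w=4)
E
```

```text
21
{"xyz":[0.5, 0.0, -2.4],"angular":[0.3, 0.0, -0.0]}
{"xyz":[0.6, 0.1, -2.4],"angular":[0.4, 0.0, -0.0]}
{"xyz":[0.6, -0.0, -3.3],"angular":[-0.0, 0.0, -0.0]}
{"xyz":[0.5, -0.0, -3.3],"angular":[-0.0, 0.0, -0.0]}
{"xyz":[0.6, 0.0, -3.3],"angular":[-0.0, 0.0, -0.0]}
{"xyz":[0.6, 0.0, -3.3],"angular":[-0.0, 0.0, -0.0]}
{"xyz":[0.6, 0.0, -3.3],"angular":[-0.0, 0.0, -0.0]}
{"xyz":[0.5, 0.1, -3.3],"angular":[-0.0, 0.0, -0.0]}
{"xyz":[0.6, -0.0, -3.3],"angular":[-0.0, 0.0, -0.0]}
{"xyz":[-0.3, 3.2, -0.1],"angular":[-0.3, 0.0, 1.3]}
{"xyz":[-0.2, 3.3, 0.0],"angular":[-0.2, 0.0, 1.3]}
{"xyz":[-0.1, 3.2, -0.0],"angular":[-0.2, 0.0, 1.3]}
{"xyz":[-0.0, 3.3, -0.0],"angular":[-0.2, 0.0, 1.3]}
{"xyz":[-0.0, 3.2, -0.0],"angular":[-0.3, 0.0, 1.3]}
{"xyz":[0.1, 3.3, -0.0],"angular":[-0.2, 0.0, 1.3]}
{"xyz":[0.1, 3.2, 0.0],"angular":[-0.2, 0.0, 1.3]}
{"xyz":[0.3, 3.3, 0.1],"angular":[-0.2, 0.0, 1.3]}
{"xyz":[0.3, 3.2, 0.0],"angular":[-0.3, 0.0, 1.4]}
{"xyz":[0.4, 3.2, 0.1],"angular":[-0.2, 0.0, 1.3]}
{"xyz":[0.4, 3.3, 0.1],"angular":[-0.2, 0.0, 1.3]}
{"xyz":[0.6, 3.2, 0.1],"angular":[-0.3, 0.0, 1.3]}
```

Emit:
servo_tool([
  {"xyz": [0.3,0,-1.2],"angular": [0,0,0],"claw": 1.2},
  {"xyz": [0.6,0.1,-2.8],"angular": [0,0,0],"claw": 1.2},
  {"xyz": [0.6,0,-3.5],"angular": [0,0,0],"claw": 1.2},
  {"xyz": [0.6,0,-3.5],"angular": [0,0,0],"claw": 1.2},
  {"xyz": [0.6,0,-3.5],"angular": [0,0,0],"claw": 1.2},
  {"xyz": [0.6,0,-3.4],"angular": [0,0,0],"claw": 1.2},
  {"xyz": [0.6,0,-3.4],"angular": [0,0,0],"claw": 1.2},
  {"xyz": [0.6,0.1,-3.4],"angular": [0,0,0],"claw": 1.2},
  {"xyz": [0.6,0,-3.4],"angular": [0,0,0],"claw": 1.2},
  {"xyz": [0,0,0],"angular": [0,0,0],"claw": 1.2},
])

```text
t: 20.3
eef_pos: [0.4729, 0.3047, 0.292]
ee_rot: [3.136, -0.178, 0.043]
force: [1.0, 0.5, -1.4]
width: 0.0216
gripper_force: 49.9
```

Emit:
servo_tool([
  {"xyz": [-0.3,2.2,-0.1],"angular": [-0.3,0,1.3],"claw": 1.2},
  {"xyz": [-0.2,3.3,0],"angular": [-0.2,0,1.3],"claw": 1.2},
  {"xyz": [-0.1,3.2,0],"angular": [-0.2,0,1.3],"claw": 1.2},
  {"xyz": [0,3.3,0],"angular": [-0.2,0,1.3],"claw": 1.2},
  {"xyz": [0,3.2,0],"angular": [-0.3,0,1.3],"claw": 1.2},
  {"xyz": [0.1,3.3,0],"angular": [-0.2,0,1.3],"claw": 1.2},
  {"xyz": [0.1,3.2,0],"angular": [-0.2,0,1.3],"claw": 1.2},
  {"xyz": [0.3,3.3,0.1],"angular": [-0.2,0,1.3],"claw": 1.2},
  {"xyz": [0.3,3.2,0],"angular": [-0.3,0,1.4],"claw": 1.2},
  {"xyz": [0.4,3.2,0.1],"angular": [-0.2,0,1.3],"claw": 1.2},
  {"xyz": [0.4,3.3,0.1],"angular": [-0.2,0,1.3],"claw": 1.2},
  {"xyz": [0.6,3.2,0.1],"angular": [-0.3,0,1.3],"claw": 1.2},
  {"xyz": [0,1.0,0],"angular": [0,0,0],"claw": 1.2},
  {"xyz": [0,0,0],"angular": [0,0,0],"claw": 1.2},
])

```text
t: 21.7
eef_pos: [0.4499, -0.0885, 0.2901]
ee_rot: [3.129, -0.174, -0.238]
force: [-0.5, -0.2, -0.5]
width: 0.0219
gripper_force: 49.9
```

```bash
cat > hook.py <<'E'
from plan import *; from h import *; from station import viewer
np.set_printoptions(precision=4,suppress=True)
def look(z=None,save=None):
    s=monitor.get_state(); print("tcp",s["eef_pos"],s["ee_rot"],"q",s["q"].round(2),"F",s["force"].round(1),"w",round(s["width"],4))
    fr={}
    for n in("top","side"):
        f=fr[n]=viewer.grab_frame(n); B,l=blobs(mask(f,20,32,140,110),60)
        for b in B:
            print(n,b[:3])
            if z is not None:
                q=plane(f,np.argwhere(l==b[3])[:,::-1],z)[:,:2]*1000; print("  box",cv2.boxPoints(cv2.minAreaRect(q.astype(np.float32))).round(0).ravel())
    return fr
E
python3 -c "
from hook import *
look(.31)"
```

```text
tcp [ 0.4499 -0.0885  0.2901] [ 3.1288 -0.1741 -0.238 ] q [ 0.33 -0.18 -0.49  0.12 -1.12  0.96] F [-0.5 -0.2 -0.5] w 0.0219
top (608, [332.2, 120.0], [315, 91, 30, 64])
  box [ 513. -116.  633. -138.  644.  -80.  524.  -58.]
top (189, [110.9, 222.1], [101, 204, 28, 33])
  box [342. 312. 362. 291. 415. 340. 395. 362.]
top (180, [204.8, 203.8], [193, 194, 21, 20])
  box [396. 164. 396. 124. 434. 125. 434. 164.]
side (622, [337.3, 199.8], [305, 174, 58, 39])
  box [ 512. -122.  633. -147.  646.  -86.  524.  -61.]
```

Position prediction from the TCP matches the images within 3 mm. Back off to x≈0.42, set the gripper vertical (nose slightly down), then descend in front of the shelf.

```bash
python3 - <<'E'
from plan import *
e=rows([pose([.421,-.089,.29],90,-.235)],v=.02,w=3.5); print()
rows([pose([.421,-.089,.09],90,-.235),pose([.421,-.089,.056],90,-.235)],v=.035,start=e)
E
```

```text
3
{"xyz":[-0.9, 0.3, -0.1],"angular":[0.2, -3.3, -0.0]}
{"xyz":[-1.0, 0.3, -0.1],"angular":[0.3, -3.4, -0.1]}
{"xyz":[-0.9, 0.3, -0.1],"angular":[0.2, -3.3, -0.0]}

7
{"xyz":[-0.0, -0.0, 3.3],"angular":[0.0, -0.0, -0.0]}
{"xyz":[-0.0, -0.0, 3.4],"angular":[0.0, -0.0, -0.0]}
{"xyz":[-0.0, -0.0, 3.3],"angular":[0.0, -0.0, -0.0]}
{"xyz":[-0.0, -0.0, 3.4],"angular":[0.0, -0.0, -0.0]}
{"xyz":[-0.0, -0.0, 3.3],"angular":[0.0, -0.0, -0.0]}
{"xyz":[-0.0, -0.0, 3.3],"angular":[0.0, -0.0, -0.0]}
{"xyz":[-0.0, -0.0, 3.4],"angular":[0.0, -0.0, -0.0]}
```

Emit:
servo_tool([
  {"xyz": [-0.9,0.3,-0.1],"angular": [0.2,-3.3,0],"claw": 1.2},
  {"xyz": [-1.0,0.3,-0.1],"angular": [0.3,-3.4,0],"claw": 1.2},
  {"xyz": [-0.9,0.3,-0.1],"angular": [0.2,-3.3,0],"claw": 1.2},
  {"xyz": [0,0,1.5],"angular": [0,0,0],"claw": 1.2},
  {"xyz": [0,0,3.4],"angular": [0,0,0],"claw": 1.2},
  {"xyz": [0,0,3.4],"angular": [0,0,0],"claw": 1.2},
  {"xyz": [0,0,3.4],"angular": [0,0,0],"claw": 1.2},
  {"xyz": [0,0,3.4],"angular": [0,0,0],"claw": 1.2},
  {"xyz": [0,0,3.0],"angular": [0,0,0],"claw": 1.2},
  {"xyz": [0,0,2.0],"angular": [0,0,0],"claw": 1.2},
  {"xyz": [0,0,0],"angular": [0,0,0],"claw": 1.2},
])

```text
t: 22.9
eef_pos: [0.4199, -0.0887, 0.0874]
ee_rot: [3.139, 0.004, -0.235]
force: [0.5, 0.1, -0.8]
width: 0.0213
gripper_force: 49.9
```

```bash
python3 - <<'E'
from hook import *
f=look(.04)
print(proj(f["top"],[cab([-.05,y,.064]) for y in(-.1,-.05)]))
E
```

```text
tcp [ 0.4199 -0.0887  0.0874] [ 3.1393  0.0042 -0.2352] q [ 0.26  0.09 -0.68  0.   -0.8   1.08] F [ 0.5  0.1 -0.8] w 0.0213
top (396, [313.8, 149.5], [299, 128, 25, 48])
  box [ 492. -122.  607. -146.  621.  -83.  506.  -58.]
top (195, [110.8, 222.1], [101, 204, 28, 33])
  box [324. 391. 350. 362. 420. 427. 393. 456.]
top (68, [202.9, 196.9], [193, 194, 20, 11])
  box [418. 195. 430. 145. 452. 151. 440. 201.]
side (429, [312.2, 231.2], [286, 211, 46, 30])
  box [ 493. -113.  609. -142.  625.  -78.  509.  -49.]
[[320.846  122.3721]
 [301.6043 121.4993]]
```

Emit:
servo_tool([
  {"xyz": [0,0,1.2],"angular": [0,0,0],"claw": 1.2},
  {"xyz": [0,0,1.0],"angular": [0,0,0],"claw": 1.2},
  {"xyz": [0,0,0],"angular": [0,0,0],"claw": 1.2},
])

```text
t: 23.3
eef_pos: [0.4218, -0.089, 0.0678]
ee_rot: [3.142, -0.001, -0.236]
force: [0.0, 0.1, -1.8]
width: 0.0217
gripper_force: 49.9
```

Emit:
servo_tool([
  {"xyz": [0,0,0.5],"angular": [0,0,0],"claw": 1.2},
  {"xyz": [0,0,0.4],"angular": [0,0,0],"claw": 1.2},
  {"xyz": [0,0,0],"angular": [0,0,0],"claw": 1.2},
])

```text
t: 23.6
eef_pos: [0.4218, -0.0892, 0.0587]
ee_rot: [3.141, -0.001, -0.236]
force: [0.6, -1.1, -1.6]
width: 0.0218
gripper_force: 49.9
```

```bash
python3 - <<'E'
from plan import *
e=rows([pose([.455,-.0905,.045],86,-.235),pose([.49,-.0915,.025],82,-.235),pose([.53,-.093,.017],80,-.235)],v=.02,w=4); print()
rows([pose([.594,-.095,.016],80,-.235)],v=.02,start=e)
E
```

```text
8
{"xyz":[1.6, -0.3, 0.7],"angular":[0.0, 2.0, -0.0]}
{"xyz":[1.6, -0.4, 0.7],"angular":[0.0, 2.0, -0.1]}
{"xyz":[1.1, -0.2, 0.8],"angular":[0.0, 1.3, 0.0]}
{"xyz":[1.1, -0.2, 0.7],"angular":[0.0, 1.3, 0.0]}
{"xyz":[1.1, -0.3, 0.8],"angular":[0.0, 1.4, 0.0]}
{"xyz":[1.2, -0.2, 0.5],"angular":[0.0, 0.6, 0.0]}
{"xyz":[1.3, -0.3, 0.4],"angular":[0.0, 0.7, 0.0]}
{"xyz":[1.2, -0.3, 0.5],"angular":[0.0, 0.7, 0.0]}

4
{"xyz":[1.5, -0.3, 0.3],"angular":[0.0, -0.0, 0.0]}
{"xyz":[1.6, -0.3, 0.3],"angular":[0.0, -0.0, 0.0]}
{"xyz":[1.5, -0.3, 0.3],"angular":[0.0, -0.0, 0.0]}
{"xyz":[1.6, -0.3, 0.3],"angular":[0.0, -0.0, 0.0]}
```

Emit:
servo_tool([
  {"xyz": [1.6,-0.3,0.7],"angular": [0,2.0,0],"claw": 1.2},
  {"xyz": [1.6,-0.4,0.7],"angular": [0,2.0,0],"claw": 1.2},
  {"xyz": [1.1,-0.2,0.8],"angular": [0,1.3,0],"claw": 1.2},
  {"xyz": [1.1,-0.2,0.7],"angular": [0,1.3,0],"claw": 1.2},
  {"xyz": [1.1,-0.3,0.8],"angular": [0,1.4,0],"claw": 1.2},
  {"xyz": [0,0,0],"angular": [0,0,0],"claw": 1.2},
])

```text
t: 24.2
eef_pos: [0.4906, -0.0914, 0.0251]
ee_rot: [3.141, -0.14, -0.236]
force: [-0.5, 0.7, -0.6]
width: 0.0217
gripper_force: 49.9
```

Emit:
servo_tool([
  {"xyz": [1.2,-0.2,0.5],"angular": [0,0.6,0],"claw": 1.2},
  {"xyz": [1.3,-0.3,0.4],"angular": [0,0.7,0],"claw": 1.2},
  {"xyz": [1.2,-0.3,0.5],"angular": [0,0.7,0],"claw": 1.2},
  {"xyz": [0,0,0],"angular": [0,0,0],"claw": 1.2},
])

```text
t: 24.6
eef_pos: [0.5318, -0.0925, 0.0172]
ee_rot: [3.142, -0.177, -0.236]
force: [-0.6, 0.2, -1.0]
width: 0.0212
gripper_force: 49.9
```

Emit:
servo_tool([
  {"xyz": [1.5,-0.3,0.3],"angular": [0,0,0],"claw": 1.2},
  {"xyz": [1.6,-0.3,0.3],"angular": [0,0,0],"claw": 1.2},
  {"xyz": [1.5,-0.3,0.3],"angular": [0,0,0],"claw": 1.2},
  {"xyz": [0.8,-0.2,0.2],"angular": [0,0,0],"claw": 1.2},
  {"xyz": [0,0,0],"angular": [0,0,0],"claw": 1.2},
])

```text
t: 25.1
eef_pos: [0.587, -0.0948, 0.0159]
ee_rot: [-3.142, -0.176, -0.237]
force: [-0.6, 0.3, -1.2]
width: 0.0214
gripper_force: 49.9
```

```bash
python3 - <<'E'
from hook import *
f=look(.02)
cv2.imwrite("pics/i1.png",np.hstack([cv2.resize(f["side"]["color"][75:285,215:445],(400,365)),cv2.resize(f["top"]["color"][15:215,190:400],(400,365))]))
E
```

```text
tcp [ 0.587  -0.0948  0.0159] [-3.1416 -0.1756 -0.2366] q [ 0.22  0.35 -0.63  0.18 -0.43  0.96] F [-0.6  0.3 -1.2] w 0.0214
top (190, [110.9, 222.1], [101, 204, 28, 33])
  box [322. 396. 349. 368. 420. 434. 393. 463.]
side (291, [218.7, 158.4], [208, 144, 21, 25])
  box [393. 153. 444. 143. 457. 210. 406. 221.]
```

View pics/i1.png

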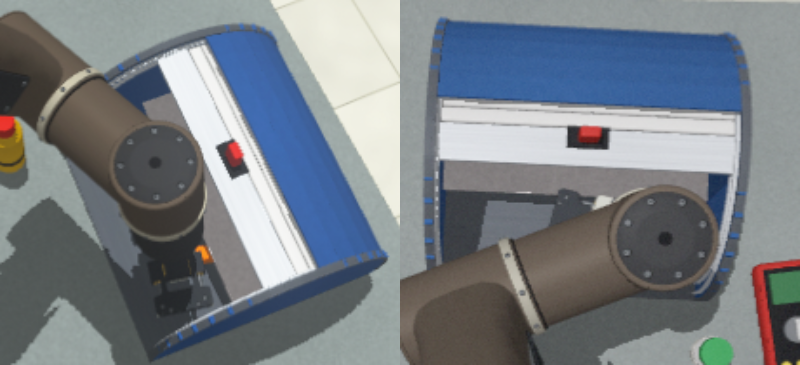

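The tool is in under the shelf (orange handle end at side crop (205,255)), and the wrist clears the rail. Now a bit deeper, then sweep left with a yaw so the hook comes behind the heat sink.

```bash
python3 - <<'E'
from plan import *
rows([pose([.595,-.095,.0145],80,-.235)+(1,),pose([.5955,.033,.0145],80,.115)+(14,)])
E
```

```text
15
{"xyz":[0.9, -0.2, 0.3],"angular":[0.0, 0.0, -0.1]}
{"xyz":[-0.2, -0.9, -0.1],"angular":[0.3, 0.0, -1.4]}
{"xyz":[-0.2, -0.9, 0.0],"angular":[0.2, 0.0, -1.4]}
{"xyz":[-0.1, -0.9, -0.0],"angular":[0.3, 0.0, -1.4]}
{"xyz":[-0.2, -0.9, -0.0],"angular":[0.2, 0.0, -1.4]}
{"xyz":[-0.1, -0.9, -0.1],"angular":[0.3, 0.0, -1.5]}
{"xyz":[-0.1, -0.9, 0.0],"angular":[0.2, 0.0, -1.4]}
{"xyz":[-0.1, -0.9, 0.0],"angular":[0.3, 0.0, -1.4]}
{"xyz":[-0.0, -1.0, 0.0],"angular":[0.2, 0.0, -1.4]}
{"xyz":[-0.0, -0.9, -0.0],"angular":[0.3, 0.0, -1.4]}
{"xyz":[-0.1, -0.9, -0.0],"angular":[0.2, 0.0, -1.4]}
{"xyz":[0.1, -0.9, -0.0],"angular":[0.3, 0.0, -1.4]}
{"xyz":[0.0, -0.9, 0.0],"angular":[0.2, 0.0, -1.4]}
{"xyz":[0.1, -0.9, 0.0],"angular":[0.3, 0.0, -1.4]}
{"xyz":[0.1, -0.9, 0.0],"angular":[0.2, 0.0, -1.4]}
```

Emit:
servo_tool([
  {"xyz": [0.9,-0.2,0.3],"angular": [0,0,0],"claw": 1.2},
  {"xyz": [-0.2,-0.9,-0.1],"angular": [0.3,0,-1.4],"claw": 1.2},
  {"xyz": [-0.2,-0.9,0],"angular": [0.2,0,-1.4],"claw": 1.2},
  {"xyz": [-0.1,-0.9,0],"angular": [0.3,0,-1.4],"claw": 1.2},
  {"xyz": [-0.2,-0.9,0],"angular": [0.2,0,-1.4],"claw": 1.2},
  {"xyz": [-0.1,-0.9,-0.1],"angular": [0.3,0,-1.5],"claw": 1.2},
  {"xyz": [-0.1,-0.9,0],"angular": [0.2,0,-1.4],"claw": 1.2},
  {"xyz": [-0.1,-0.9,0],"angular": [0.3,0,-1.4],"claw": 1.2},
])

```text
t: 26.0
eef_pos: [0.596, -0.0302, 0.0151]
ee_rot: [-3.141, -0.176, -0.058]
force: [0.2, 0.2, -0.5]
width: 0.0215
gripper_force: 49.9
```

Emit:
servo_tool([
  {"xyz": [0,-1.0,0],"angular": [0.2,0,-1.4],"claw": 1.2},
  {"xyz": [0,-0.9,0],"angular": [0.3,0,-1.4],"claw": 1.2},
  {"xyz": [-0.1,-0.9,0],"angular": [0.2,0,-1.4],"claw": 1.2},
  {"xyz": [0.1,-0.9,0],"angular": [0.3,0,-1.4],"claw": 1.2},
])

```text
t: 26.4
eef_pos: [0.5966, 0.0064, 0.0149]
ee_rot: [-3.141, -0.175, 0.04]
force: [0.4, -2.5, -1.8]
width: 0.0215
gripper_force: 50.0
```

Emit:
servo_tool([
  {"xyz": [0,-0.9,0],"angular": [0.2,0,-1.4],"claw": 1.2},
  {"xyz": [0.1,-0.9,0],"angular": [0.3,0,-1.4],"claw": 1.2},
  {"xyz": [0.1,-0.9,0],"angular": [0.2,0,-1.4],"claw": 1.2},
  {"xyz": [0,0,0],"angular": [0,0,0],"claw": 1.2},
])

```text
t: 26.8
eef_pos: [0.5975, 0.0342, 0.0155]
ee_rot: [-3.141, -0.176, 0.115]
force: [-0.0, 0.3, -1.0]
width: 0.0219
gripper_force: 49.9
```

Now pull out along the hook's own normal (slightly to the right, keeping away from the can).

```bash
python3 - <<'E'
from plan import *
e=rows([pose([.50,.0195,.0145],80,.115)],v=.0125); print()
rows([pose([.45,.012,.025],83,.115),pose([.425,.008,.037],87,.115)],v=.0125,w=2,start=e)
E
```

```text
8
{"xyz":[-1.2, 0.0, -0.2],"angular":[-0.0, -0.0, 0.0]}
{"xyz":[-1.2, 0.1, -0.2],"angular":[-0.0, -0.0, 0.0]}
{"xyz":[-1.2, 0.0, -0.2],"angular":[-0.0, -0.0, 0.0]}
{"xyz":[-1.3, 0.1, -0.2],"angular":[-0.0, -0.1, 0.0]}
{"xyz":[-1.2, 0.0, -0.2],"angular":[-0.0, 0.0, 0.0]}
{"xyz":[-1.2, 0.0, -0.2],"angular":[-0.0, 0.0, 0.0]}
{"xyz":[-1.2, 0.1, -0.2],"angular":[-0.0, 0.0, 0.0]}
{"xyz":[-1.2, 0.0, -0.2],"angular":[-0.0, -0.0, 0.0]}

8
{"xyz":[-1.0, 0.0, -0.4],"angular":[-0.0, -0.6, 0.0]}
{"xyz":[-0.9, 0.1, -0.4],"angular":[-0.0, -0.6, 0.0]}
{"xyz":[-1.0, 0.0, -0.3],"angular":[-0.0, -0.6, 0.0]}
{"xyz":[-1.0, 0.1, -0.4],"angular":[-0.0, -0.6, 0.0]}
{"xyz":[-1.0, 0.0, -0.3],"angular":[-0.0, -0.6, 0.0]}
{"xyz":[-0.7, 0.0, -0.5],"angular":[-0.0, -1.3, 0.0]}
{"xyz":[-0.8, 0.1, -0.5],"angular":[-0.0, -1.4, 0.0]}
{"xyz":[-0.9, 0.0, -0.5],"angular":[-0.0, -1.3, 0.0]}
```

Emit:
servo_tool([
  {"xyz": [-0.8,0,-0.1],"angular": [0,0,0],"claw": 1.2},
  {"xyz": [-1.2,0.1,-0.2],"angular": [0,0,0],"claw": 1.2},
  {"xyz": [-1.2,0,-0.2],"angular": [0,0,0],"claw": 1.2},
  {"xyz": [-1.2,0.1,-0.2],"angular": [0,0,0],"claw": 1.2},
  {"xyz": [-1.2,0,-0.2],"angular": [0,0,0],"claw": 1.2},
  {"xyz": [-1.2,0,-0.2],"angular": [0,0,0],"claw": 1.2},
  {"xyz": [-1.2,0.1,-0.2],"angular": [0,0,0],"claw": 1.2},
  {"xyz": [-1.2,0,-0.2],"angular": [0,0,0],"claw": 1.2},
  {"xyz": [-0.5,0,-0.1],"angular": [0,0,0],"claw": 1.2},
])

```text
t: 27.7
eef_pos: [0.4984, 0.0185, 0.0143]
ee_rot: [-3.141, -0.176, 0.113]
force: [1.2, 0.0, -1.9]
width: 0.0214
gripper_force: 50.0
```

Emit:
servo_tool([
  {"xyz": [-1.0,0,-0.4],"angular": [0,-0.6,0],"claw": 1.2},
  {"xyz": [-0.9,0.1,-0.4],"angular": [0,-0.6,0],"claw": 1.2},
  {"xyz": [-1.0,0,-0.3],"angular": [0,-0.6,0],"claw": 1.2},
  {"xyz": [-1.0,0.1,-0.4],"angular": [0,-0.6,0],"claw": 1.2},
  {"xyz": [-1.0,0,-0.3],"angular": [0,-0.6,0],"claw": 1.2},
  {"xyz": [0,0,0],"angular": [0,0,0],"claw": 1.2},
])

```text
t: 28.3
eef_pos: [0.4481, 0.0109, 0.0246]
ee_rot: [-3.141, -0.123, 0.113]
force: [0.7, 0.5, -1.1]
width: 0.0219
gripper_force: 49.9
```

```bash
python3 - <<'E'
from hook import *
f=look(.02)
cv2.imwrite("pics/p1.png",np.hstack([cv2.resize(f["side"]["color"][85:285,225:425],(400,400)),cv2.resize(f["top"]["color"][65:265,190:390],(400,400))]))
E
```

```text
tcp [0.4481 0.0109 0.0246] [-3.1413 -0.1229  0.1128] q [ 0.51  0.16 -0.87  0.11 -0.43  1.08] F [ 0.7  0.5 -1.1] w 0.0219
top (361, [256.3, 141.1], [236, 122, 29, 46])
  box [511.  69. 520.   7. 641.  23. 633.  85.]
top (194, [110.9, 222.2], [101, 204, 28, 33])
  box [322. 396. 349. 368. 419. 433. 392. 461.]
top (182, [204.7, 203.8], [192, 194, 22, 20])
  box [395. 200. 395. 145. 445. 145. 445. 201.]
side (384, [295.9, 182.6], [274, 160, 41, 39])
  box [515.  22. 543. -30. 660.  34. 632.  86.]
side (85, [176.4, 93.1], [168, 86, 18, 15])
  box [355. 411. 360. 399. 415. 422. 410. 434.]
```

```bash
cat > hs.py <<'E'
from hook import *
import pickle
def sink(f0=None):
    for n in("top","side"):
        f=viewer.grab_frame(n); P=proj(f,[cab(p) for p in([-.19,-.178,.008],[-.19,.178,.008],[-.052,.178,.008],[-.052,-.178,.008])])
        roi=np.zeros(f["color"].shape[:2],np.uint8); cv2.fillPoly(roi,[P.round().astype(np.int32)],255)
        h=cv2.cvtColor(f["color"],cv2.COLOR_BGR2HSV); m=cv2.inRange(h,(0,0,128),(180,60,255))&roi
        print(n,"roi v pct",np.percentile(h[...,2][roi>0],[5,25,50,75,95,99]))
        for b in blobs(m,12)[0]:
            q=plane(f,[b[1]],.03)[0]; c,s=np.cos(.035),np.sin(.035); d=q[:2]-O
            print("  ",b[:3],"cab",[round(c*d[0]-s*d[1],3),round(s*d[0]+c*d[1],3)])
if __name__=="__main__": sink()
E
python3 hs.py
```

```text
top roi v pct [ 64. 111. 114. 117. 214. 223.]
   (327, [240.3, 134.6], [228, 127, 25, 16]) cab [np.float64(-0.085), np.float64(0.107)]
   (25, [237.8, 174.9], [226, 174, 23, 2]) cab [np.float64(-0.192), np.float64(0.11)]
   (17, [286.8, 176.9], [279, 176, 15, 2]) cab [np.float64(-0.192), np.float64(-0.02)]
side roi v pct [ 64. 116. 118. 120. 231. 249.]
   (281, [294.5, 166.5], [284, 155, 23, 24]) cab [np.float64(-0.086), np.float64(0.104)]
   (87, [327.0, 259.6], [306, 251, 39, 21]) cab [np.float64(-0.107), np.float64(-0.162)]
   (39, [258.1, 168.1], [256, 158, 4, 21]) cab [np.float64(-0.18), np.float64(0.135)]
```

Heat sink (64×40 mm bright blob) is out at cabinet (−0.085, 0.106). Drag it about 33 mm more.

Emit:
servo_tool([
  {"xyz": [-0.8,0,-0.4],"angular": [0,-1.2,0],"claw": 1.2},
  {"xyz": [-0.8,0.1,-0.5],"angular": [0,-1.3,0],"claw": 1.2},
  {"xyz": [-0.9,0,-0.5],"angular": [0,-1.3,0],"claw": 1.2},
  {"xyz": [-0.9,0.1,-0.1],"angular": [0,0,0],"claw": 1.2},
  {"xyz": [0,0,0],"angular": [0,0,0],"claw": 1.2},
])

```text
t: 29.0
eef_pos: [0.4133, 0.0047, 0.036]
ee_rot: [-3.142, -0.057, 0.112]
force: [0.4, 0.4, -2.3]
width: 0.0215
gripper_force: 49.9
```

```bash
python3 hs.py; python3 -c "
from hook import *
look(.02)"
```

```text
top roi v pct [ 63. 110. 113. 116. 212. 219.]
   (341, [241.8, 147.8], [230, 140, 25, 16]) cab [np.float64(-0.12), np.float64(0.102)]
   (25, [237.8, 174.9], [226, 174, 23, 2]) cab [np.float64(-0.192), np.float64(0.11)]
   (17, [286.8, 176.9], [279, 176, 15, 2]) cab [np.float64(-0.192), np.float64(-0.02)]
side roi v pct [ 65. 116. 119. 120. 225. 247.]
   (306, [283.8, 172.2], [273, 160, 23, 25]) cab [np.float64(-0.119), np.float64(0.099)]
   (87, [327.0, 259.6], [306, 251, 39, 21]) cab [np.float64(-0.107), np.float64(-0.162)]
   (15, [253.3, 167.3], [252, 163, 3, 10]) cab [np.float64(-0.191), np.float64(0.142)]
tcp [0.4139 0.0049 0.036 ] [ 3.1415 -0.0572  0.1132] q [ 0.52  0.12 -0.84  0.04 -0.56  1.13] F [ 0.5 -0.7 -2. ] w 0.0219
top (362, [258.3, 153.8], [239, 135, 28, 45])
  box [478.  61. 487.   1. 607.  18. 598.  78.]
top (197, [110.9, 222.3], [101, 204, 28, 33])
  box [322. 396. 349. 368. 419. 433. 392. 461.]
top (183, [204.6, 203.8], [192, 194, 22, 20])
  box [395. 200. 395. 145. 445. 145. 445. 201.]
side (375, [285.1, 189.4], [263, 167, 42, 39])
  box [479.  64. 486.   1. 606.  14. 599.  78.]
side (71, [177.7, 92.0], [170, 86, 16, 13])
  box [365. 415. 370. 403. 415. 422. 410. 434.]
```

Heat sink now at cabinet (−0.12, 0.10), well clear. Disengage forward, lift straight up, and carry the tool back to the bench on the left.

```bash
python3 - <<'E'
from plan import *
e=rows([pose([.420,.0055,.037],86.8,.113)+(1,),pose([.420,.0055,.305],86.8,.113)],v=.036); print()
e=rows([pose([.450,.318,.29],80.1,.043)],v=.036,start=e); print()
rows([pose([.469,.318,.05],80.1,.043),pose([.469,.318,.010],80.1,.043)],v=.036,start=e)
E
```

```text
9
{"xyz":[0.6, 0.0, -0.1],"angular":[0.0, -0.1, 0.0]}
{"xyz":[0.2, 0.0, -3.3],"angular":[0.0, 0.0, 0.0]}
{"xyz":[0.2, 0.0, -3.4],"angular":[0.0, 0.0, 0.0]}
{"xyz":[0.1, 0.0, -3.3],"angular":[0.0, 0.0, 0.0]}
{"xyz":[0.2, 0.0, -3.3],"angular":[0.0, 0.0, 0.0]}
{"xyz":[0.2, 0.0, -3.4],"angular":[0.0, 0.0, 0.0]}
{"xyz":[0.2, 0.0, -3.3],"angular":[0.0, 0.0, 0.0]}
{"xyz":[0.2, 0.0, -3.4],"angular":[0.0, 0.0, 0.0]}
{"xyz":[0.2, 0.0, -3.3],"angular":[0.0, 0.0, 0.0]}

9
{"xyz":[0.7, -3.4, 0.2],"angular":[-0.0, 0.7, 0.4]}
{"xyz":[0.7, -3.4, 0.2],"angular":[-0.1, 0.8, 0.5]}
{"xyz":[0.6, -3.4, 0.2],"angular":[-0.0, 0.7, 0.4]}
{"xyz":[0.7, -3.5, 0.3],"angular":[-0.1, 0.8, 0.5]}
{"xyz":[0.6, -3.4, 0.2],"angular":[-0.0, 0.7, 0.4]}
{"xyz":[0.5, -3.4, 0.2],"angular":[-0.1, 0.8, 0.5]}
{"xyz":[0.6, -3.5, 0.2],"angular":[-0.0, 0.7, 0.4]}
{"xyz":[0.5, -3.4, 0.3],"angular":[-0.1, 0.8, 0.4]}
{"xyz":[0.4, -3.5, 0.2],"angular":[-0.0, 0.7, 0.5]}

9
{"xyz":[-0.3, 0.0, 3.4],"angular":[-0.0, 0.0, -0.0]}
{"xyz":[-0.3, 0.0, 3.5],"angular":[-0.0, 0.0, -0.0]}
{"xyz":[-0.3, 0.1, 3.4],"angular":[-0.0, 0.0, -0.0]}
{"xyz":[-0.4, -0.0, 3.4],"angular":[-0.0, 0.0, -0.0]}
{"xyz":[-0.3, -0.0, 3.4],"angular":[-0.0, 0.0, -0.0]}
{"xyz":[-0.3, 0.0, 3.5],"angular":[-0.0, 0.0, -0.0]}
{"xyz":[-0.3, 0.0, 3.4],"angular":[-0.0, 0.0, -0.0]}
{"xyz":[-0.4, 0.0, 2.0],"angular":[-0.0, 0.0, -0.0]}
{"xyz":[-0.3, 0.0, 1.9],"angular":[-0.0, 0.0, -0.0]}
```

Emit:
servo_tool([
  {"xyz": [0.6,0,-0.1],"angular": [0,0,0],"claw": 1.2},
  {"xyz": [0,0,0],"angular": [0,0,0],"claw": 1.2},
  {"xyz": [0.2,0,-2.5],"angular": [0,0,0],"claw": 1.2},
  {"xyz": [0.2,0,-3.4],"angular": [0,0,0],"claw": 1.2},
  {"xyz": [0.2,0,-3.4],"angular": [0,0,0],"claw": 1.2},
  {"xyz": [0.2,0,-3.4],"angular": [0,0,0],"claw": 1.2},
  {"xyz": [0.2,0,-3.4],"angular": [0,0,0],"claw": 1.2},
  {"xyz": [0.2,0,-3.5],"angular": [0,0,0],"claw": 1.2},
  {"xyz": [0.2,0,-3.5],"angular": [0,0,0],"claw": 1.2},
  {"xyz": [0.2,0,-3.4],"angular": [0,0,0],"claw": 1.2},
  {"xyz": [0,0,0],"angular": [0,0,0],"claw": 1.2},
])

```text
t: 30.3
eef_pos: [0.4233, 0.0063, 0.3078]
ee_rot: [-3.14, -0.065, 0.113]
force: [0.7, -0.4, -2.2]
width: 0.0215
gripper_force: 49.9
```

Emit:
servo_tool([
  {"xyz": [0.5,-2.5,0.2],"angular": [0,0.7,0.4],"claw": 1.2},
  {"xyz": [0.7,-3.4,0.2],"angular": [-0.1,0.8,0.5],"claw": 1.2},
  {"xyz": [0.6,-3.4,0.2],"angular": [0,0.7,0.4],"claw": 1.2},
  {"xyz": [0.7,-3.5,0.3],"angular": [-0.1,0.8,0.5],"claw": 1.2},
  {"xyz": [0.6,-3.4,0.2],"angular": [0,0.7,0.4],"claw": 1.2},
  {"xyz": [0.5,-3.4,0.2],"angular": [-0.1,0.8,0.5],"claw": 1.2},
  {"xyz": [0.6,-3.5,0.2],"angular": [0,0.7,0.4],"claw": 1.2},
  {"xyz": [0.5,-3.4,0.3],"angular": [-0.1,0.8,0.4],"claw": 1.2},
  {"xyz": [0.6,-4.2,0.2],"angular": [0,0.7,0.5],"claw": 1.2},
  {"xyz": [0,0,0],"angular": [0,0,0],"claw": 1.2},
  {"xyz": [0,0,0],"angular": [0,0,0],"claw": 1.2},
])

```text
t: 31.4
eef_pos: [0.4506, 0.3168, 0.2874]
ee_rot: [3.141, -0.172, 0.044]
force: [0.6, -0.6, -1.7]
width: 0.0219
gripper_force: 49.9
```

```bash
python3 - <<'E'
from plan import *
print(now()[0],monitor.get_state()["ee_rot"],monitor.get_state()["width"])
rows([pose([.469,.318,.05],80.1,.043),pose([.469,.318,.010],80.1,.043)],v=.036)
E
python3 hs.py
```

```text
[0.45058355 0.31681263 0.28735415] [ 3.1406943  -0.17233421  0.04416759] 0.021855559840834236
9
{"xyz":[-0.3, -0.0, 3.4],"angular":[0.0, 0.0, 0.0]}
{"xyz":[-0.3, -0.0, 3.4],"angular":[0.0, 0.0, 0.0]}
{"xyz":[-0.4, -0.0, 3.4],"angular":[0.0, 0.0, 0.0]}
{"xyz":[-0.3, -0.0, 3.3],"angular":[0.0, 0.0, 0.0]}
{"xyz":[-0.3, -0.0, 3.4],"angular":[0.0, 0.0, 0.0]}
{"xyz":[-0.3, -0.1, 3.4],"angular":[0.0, 0.0, 0.1]}
{"xyz":[-0.4, 0.0, 3.4],"angular":[0.0, 0.0, -0.0]}
{"xyz":[-0.3, 0.0, 2.0],"angular":[0.0, 0.0, -0.0]}
{"xyz":[-0.3, 0.0, 1.9],"angular":[0.0, 0.0, -0.0]}
top roi v pct [ 62.  108.  111.  114.  146.2 210. ]
   (348, [241.9, 147.6], [230, 139, 25, 17]) cab [np.float64(-0.119), np.float64(0.102)]
   (21, [236.0, 175.0], [226, 175, 21, 1]) cab [np.float64(-0.193), np.float64(0.114)]
   (20, [261.5, 176.0], [252, 175, 20, 2]) cab [np.float64(-0.193), np.float64(0.047)]
   (16, [286.4, 176.9], [279, 176, 15, 2]) cab [np.float64(-0.192), np.float64(-0.019)]
side roi v pct [ 60. 107. 109. 110. 134. 192.]
   (246, [284.5, 172.1], [273, 160, 24, 25]) cab [np.float64(-0.118), np.float64(0.099)]
   (67, [330.2, 257.9], [315, 251, 30, 16]) cab [np.float64(-0.097), np.float64(-0.161)]
```

Emit:
servo_tool([
  {"xyz": [-0.3,0,3.4],"angular": [0,0,0],"claw": 1.2},
  {"xyz": [-0.3,0,3.4],"angular": [0,0,0],"claw": 1.2},
  {"xyz": [-0.4,0,3.4],"angular": [0,0,0],"claw": 1.2},
  {"xyz": [-0.3,0,3.3],"angular": [0,0,0],"claw": 1.2},
  {"xyz": [-0.3,0,3.4],"angular": [0,0,0],"claw": 1.2},
  {"xyz": [-0.3,-0.1,3.4],"angular": [0,0,0],"claw": 1.2},
  {"xyz": [-0.4,0,3.4],"angular": [0,0,0],"claw": 1.2},
  {"xyz": [-0.3,0,2.0],"angular": [0,0,0],"claw": 1.2},
  {"xyz": [-0.3,0,1.5],"angular": [0,0,0],"claw": 1.2},
  {"xyz": [0,0,0],"angular": [0,0,0],"claw": 1.2},
])

```text
t: 32.5
eef_pos: [0.469, 0.3161, 0.0143]
ee_rot: [3.14, -0.172, 0.042]
force: [-0.2, -0.8, -0.2]
width: 0.0218
gripper_force: 49.9
```

Emit:
servo_tool([
  {"xyz": [-0.1,0,0.6],"angular": [0,0,0],"claw": 1.2},
  {"xyz": [0,0,0.4],"angular": [0,0,0],"claw": 1.2},
  {"xyz": [0,0,0],"angular": [0,0,0],"claw": 1.2},
])

```text
t: 32.8
eef_pos: [0.4705, 0.3186, 0.0064]
ee_rot: [-3.14, -0.175, 0.042]
force: [-0.2, 0.2, -1.8]
width: 0.0215
gripper_force: 49.9
```

Emit:
servo_tool([
  {"xyz": [0,0,0.3],"angular": [0,0,0],"claw": 1.2},
  {"xyz": [0,0,0.1],"angular": [0,0,0],"claw": 1.2},
  {"xyz": [0,0,0],"angular": [0,0,0],"claw": 1.2},
])

```text
t: 33.1
eef_pos: [0.471, 0.3186, 0.0021]
ee_rot: [-3.14, -0.174, 0.043]
force: [0.2, -0.4, -1.7]
width: 0.0216
gripper_force: 49.9
```

Emit:
servo_tool([
  {"xyz": [0,0,0],"angular": [0,0,0],"claw": 3},
  {"xyz": [0,0,0],"angular": [0,0,0],"claw": 4.5},
  {"xyz": [0,0,0],"angular": [0,0,0],"claw": 5},
  {"xyz": [0,0,0],"angular": [0,0,0],"claw": 5},
  {"xyz": [0,0,0],"angular": [0,0,0],"claw": 5},
  {"xyz": [0.1,0,-1],"angular": [0,0,0],"claw": 5},
  {"xyz": [0.3,0,-2],"angular": [0,0,0],"claw": 5},
  {"xyz": [0.5,0,-3],"angular": [0,0,0],"claw": 5},
  {"xyz": [0.6,0,-3.5],"angular": [0,0,0],"claw": 5},
  {"xyz": [0.6,0,-3.5],"angular": [0,0,0],"claw": 5},
  {"xyz": [0.6,0,-3.5],"angular": [0,0,0],"claw": 5},
  {"xyz": [0.6,0,-3.5],"angular": [0,0,0],"claw": 5},
  {"xyz": [-1,-4,0],"angular": [0,0,0],"claw": 5},
  {"xyz": [-1,-4.5,0],"angular": [0,0,0],"claw": 5},
  {"xyz": [-1,-4.5,0],"angular": [0,0,0],"claw": 5},
  {"xyz": [-1,-4.5,0],"angular": [0,0,0],"claw": 5},
  {"xyz": [-1,-4.5,0],"angular": [0,0,0],"claw": 5},
  {"xyz": [-1,-4,0],"angular": [0,0,0],"claw": 5},
  {"xyz": [0,0,0],"angular": [0,0,0],"claw": 5},
])

```text
t: 35.0
eef_pos: [0.397, 0.5796, 0.193]
ee_rot: [-3.141, -0.174, 0.046]
force: [-1.0, -0.3, -0.8]
width: 0.05
gripper_force: 0.0
```

```bash
python3 hs.py; python3 - <<'E'
from hook import *; import pickle
f=look(.005); d=pickle.load(open("f0.pkl","rb"))
for n in("top","side"):
    for nm,a in dict(red=(-6,5),orange=(6,15),yellow=(18,32),green=(50,85)).items():
        print(n,nm,*[[b[:2] for b in blobs(mask(x,*a),60)[0]] for x in(d[n],f[n])],sep="\n   ")
im=f["side"]["color"]
cv2.imwrite("pics/end.png",np.hstack([cv2.resize(im,(400,300)),cv2.resize(f["top"]["color"],(400,300))]))
E
```

```text
top roi v pct [ 58. 102. 105. 107. 139. 202.]
   (331, [241.9, 147.4], [230, 139, 25, 17]) cab [np.float64(-0.119), np.float64(0.102)]
   (21, [236.0, 175.0], [226, 175, 21, 1]) cab [np.float64(-0.193), np.float64(0.114)]
   (18, [260.5, 176.0], [252, 176, 18, 1]) cab [np.float64(-0.193), np.float64(0.05)]
   (13, [285.0, 177.0], [279, 177, 13, 1]) cab [np.float64(-0.193), np.float64(-0.015)]
side roi v pct [ 60. 106. 107. 108. 132. 189.]
   (246, [284.5, 172.1], [273, 160, 24, 25]) cab [np.float64(-0.118), np.float64(0.099)]
   (67, [330.2, 257.9], [315, 251, 30, 16]) cab [np.float64(-0.097), np.float64(-0.161)]
tcp [0.3979 0.5759 0.1935] [ 3.1412 -0.1734  0.0441] q [ 1.33  0.36 -0.14  0.19 -1.03  0.18] F [-0.5  0.  -0.3] w 0.05
top (375, [145.7, 132.2], [127, 113, 25, 46])
  box [536. 367. 543. 305. 667. 318. 661. 380.]
top (197, [110.8, 222.2], [101, 204, 28, 33])
  box [320. 402. 349. 371. 419. 437. 391. 468.]
top (159, [203.4, 203.3], [192, 193, 21, 21])
  box [384. 175. 422. 138. 459. 176. 422. 213.]
side (306, [259.8, 93.9], [238, 75, 40, 33])
  box [534. 323. 558. 269. 684. 3
[... 765 characters left out ...]
, (229, [355.3, 208.2])]
side
   red
   [(692, [308.4, 334.3]), (153, [216.8, 146.0]), (116, [272.1, 212.3])]
   [(690, [308.4, 334.3]), (152, [216.8, 146.1]), (101, [349.3, 163.3])]
side
   orange
   [(338, [225.1, 114.3]), (160, [192.4, 77.7])]
   [(337, [223.2, 108.8]), (140, [192.7, 77.7])]
side
   yellow
   [(366, [219.0, 160.5]), (323, [261.6, 98.8]), (167, [172.1, 98.6])]
   [(367, [219.0, 160.5]), (321, [259.7, 93.9]), (167, [171.9, 98.8])]
side
   green
   [(403, [37.4, 16.5]), (381, [328.6, 321.9]), (340, [148.6, 179.7]), (251, [275.3, 296.3]), (215, [136.7, 137.4])]
   [(380, [328.6, 321.9]), (353, [148.2, 178.6]), (346, [37.6, 15.7]), (251, [275.3, 296.3]), (215, [136.7, 137.4])]
```

View pics/end.png

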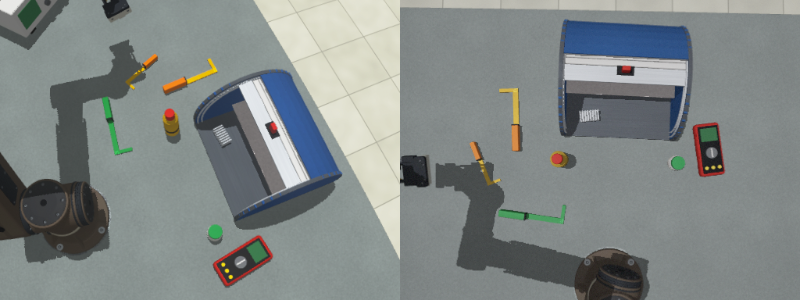

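The picture shows the shutter open (tab at side (273,128)) and the finned heat sink in the open front (side (222,133), top (590,116)). The tool lies on the bench outside the cabinet (top (516,120)). The can, jar and meter are unmoved to within 0.2 px, and the arm is clear. Handing in.

```bash
python3 -c "
from station import order
print(order.job_done())"
```

```text
the job is handed in; nothing more can be done
None
```

I handed the job in at about 35 s. The shutter is up and stays open, and the heat sink is out in the open front about 50 mm clear of the shelf. The hook tool lies on the bench left of the cabinet, and the multimeter, spray can and jar did not move.

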